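# Make up the ring-toss and skittles kits in the day room

### The arm

A 6-joint arm with a two-finger parallel gripper is mounted at the origin on the work surface. World frame = base frame: x ahead of the robot, y to its left, z up, the work surface at z = 0. Lengths are in m, angles in rad, forces in N, time in s.
With the tool pointing down it reaches from about 0.275 to 0.75 m from the base axis. Payload 10.2 kg.
Tool frame: the origin (TCP) lies on the centre line of the jaws, within the pads' length; the fingertips stand 17 mm ahead of it and the grasp point (between the pads) lies 2 mm behind it; x points along the fingers, y is the direction in which the jaws open and shut, and the axes are right-handed (so a half turn about x gives the same grasp; the last joint's range is limited). The gripper opens to 85 mm and grips with 20 to 120 N. Pads are 22 mm wide; open, the fingers measure 114 mm over their backs; the gripper's body (76 mm by 85 mm) begins 54 mm behind the grasp point. The pads swing forward as they close: fully open they stand 13 mm farther back than shut.
Start: joints at [-1.523, 0.313, 1.498, -0, 1.331, -0.223], TCP at [0.14, -0.506, 0.248] pointing down, gripper open.
Joint ranges: [-2.94, 2.94], [-0.97, 2.17], [0.19, 2.56], [-1.23, 4.37], [0.02, 3.11], [-2.88, 2.88]. Speed limits (rad/s): [2.39, 2.39, 3.01, 3.14, 3.14, 3.14].

### API

Orientations are given as a 3x3 rotation matrix whose columns are the frame's x, y, z axes.
In Python, from rig import bot gives the robot as it stands.
- The arm moves only by the tool carry_out, never from a script. Its argument "motion" is a list of rows, each a list of 5 numbers: the finger opening in cm, from 0 to 8.54, then the shift along the tool's x, y, z in cm, then the turn about the tool's x in rad. A call has exactly 10 rows; each row shifts and turns the commanded pose from where the row before left it, along the tool's axes as they then stand; what a row does not reach is not made up. A row lasts 1/12 s, in which the tool goes at most 41.7 mm and 7.16 degrees, less where a joint would pass 70% of its speed; a pose out of reach is approached as far as the arm can. A call with a gripper value outside its range is refused whole. The fingers move at their own pace and stop on an object; "newtons" is the grip in N (left out, the last holds). Time passes only in rows, so rows that do not move let the fingers close, or fill a call up. It gives the time, the measured TCP pose, the force and the opening at its end, in the units of the state.
- bot.state(): the state, without advancing time (a new reading comes with each control period).
- bot.get_image(name): name is "side" or "top"; returns the picture (480x640x3 uint8, red, green, blue); there is no depth.
- bot.camera_model(name): a dict with "camera_matrix" (3x3 intrinsics, pixels), "eye" and "rotation" of the camera in the world. Camera axes: x right, y up, looking along -z (the intrinsics and any distortion apply to the point x, -y, -z); pixel columns grow to the right and rows downward; lengths in m; the calibration is good to about 2 mm. A picture is of the moment at which its call begins. camera_model takes no time and is no camera call.
- bot.hand_in(): hands the job in, once; it reports no verdict.
The state is a dict: "t": time; "joint_positions": joint angles; "qd": joint speeds; "joint_torque": joint torques, N m; "position": TCP position; "tcp_rot": TCP orientation; "force": force on the tool from outside, world axes, zero at the start; "torque": the same for the moment, N m; "width": opening from 0.0 (shut) to 1.0 (fully open).
Only numpy, scipy, OpenCV 4.12 (cv2) and the standard library are available. Lean on these libraries where they do the work, as an engineer would, in place of code of your own. Each camera call takes 0.05 s, during which the arm holds its last target.

### The job

Make up two game kits for this afternoon. Ring-toss kit, in the red-lined basket: turn both brass buttons of the storage frame aside, lift the ring-toss board out by its orange post, lay it flat on the basket's floor, and put the yellow ring over its post so that it lies on the board. Skittles kit, in the blue-lined basket: the green skittle, standing upright, and the grey sliding stone, flat on its base beside it; the purple ring and the red skittle are not needed.

Things in the scene. Friction and masses are not known exactly. Their poses are not given: they have to be found in the camera images.
- board_post (a point): Ring-toss board, loose, 0.16 kg: cream plate 90 (x) by 120 (y) by 10 mm, on its middle an orange square post 16 by 16 mm, 50 mm tall, sides parallel to the plate's. Point: on the post's axis, 25 mm below its top, 35 mm above the plate's underside. At the start the plate lies in the storage frame's recess, axes parallel to the frame's, underside 6 mm above the table.
- ring_mid (a point): Yellow plastic ring: 64 mm outer and 42 mm inner diameter, 22 mm tall, 50 g, loose, flat on the table. Point: its centre, half-way up (11 mm). A purple ring and a red skittle (unlisted) of the same shapes also stand in the row of stock, centres at least 110 mm apart.
- skittle_mid (a point): Green skittle with a cream band: a round pin 90 mm tall, standing; 36 mm in diameter at the foot, 40 mm from 35 to 48 mm above it, tapering to a 22 mm neck at 68 mm and a 28 mm head at 79 mm; 90 g, loose. Point: on its axis, half-way up (45 mm above its foot).
- stone_mid (a point): Grey sliding stone: a disc 58 mm in diameter and 24 mm tall with a black round knob on top, 19 mm in diameter, from 24 to 56 mm above the underside; 0.2 kg, loose, on the table. Point: on its axis, 28 mm above its underside.
- red_basket: White basket with red floor and rim, fixed: 150 (x) by 185 (y) mm outside, 40 mm tall, open above, walls and floor 5 mm thick (140 by 175 mm inside). Origin: centre of its underside, on the table; z up.
- blue_basket: White basket with blue floor and rim, fixed: 150 (x) by 185 (y) mm outside, 40 mm tall, open above, walls and floor 5 mm thick (140 by 175 mm inside). Origin: centre of its underside, on the table; z up.
- frame: Dark wooden storage frame fixed on the table: 130 (x) by 178 (y) by 17 mm tall; recess 96 by 126 mm, floor 6 mm above the table, holds the board (plate's top 16 mm above the table). Two brass turn buttons have vertical pivots on the short rims at x = 0, y = +75 mm (left) and -75 mm (right). Origin: centre of its underside; z up.
- button_left (a joint): Angle (rad) of the turn button at the frame's +y rim: bar 48 by 12 mm, 18.5 to 34 mm above the table, pivoted at its middle. 0: along the frame's y, holding the board down; positive anticlockwise from above. Turns both ways to stops at +-1.75, stays where left (friction 0.03 N m). At +-1.57 along the rim; beyond 1.2 either way clear of the board.
- button_right (a joint): Angle (rad) of the same kind of turn button at the frame's -y rim: 0 along the frame's y, holding the board down; positive anticlockwise from above; beyond 1.2 either way clear of the board.
Mind the look-alikes: they are no part of the job. Of the things shaped like the part that bears stone_mid, the grey one is meant.

How it is judged:
By the outcome, as a careful person would: the job done as asked, in the order asked, and still so for the second after the job is handed in, with the robot touching nothing.
It also fails if it takes over 144 s, if anything falls off the work surface, if the arm or the gripper's body presses on something with over 40 N, if the wrist force passes 120 N, or if a joint passes its speed limit or range.

## Working session

There is one attempt and no reset: what is moved stays moved. The work goes in short steps, Python scripts to look and compute and a tool call to move; the robot and the scene stay as the last step left them, time stands still between calls to the robot, and variables do not carry over. Pictures are saved under pics/ and viewed, and the job is handed in when it is done.

Besides the shell and the picture viewer there is one more tool, called after "Emit:" as name(argument=value, ...) on one line, values as JSON. carry_out: Moves the arm, as the interface text tells. Its arguments: {"type":"object","properties":{"motion":{"type":"array"},"newtons":{"type":"number"}},"required":["motion"]}

```bash
mkdir -p pics; ls; python3 - <<'E'
from rig import bot
import cv2,numpy as np
np.set_printoptions(precision=4,suppress=True)
s=bot.state()
for k,v in s.items(): print(k,np.array(v))
for n in ("side","top"):
    im=bot.get_image(n); cv2.imwrite(f"pics/{n}0.png",im[:,:,::-1]); print(n,bot.camera_model(n))
E
```

```text
pics
t 0.0
joint_positions [-1.5234  0.3135  1.4985  0.      1.331  -0.2234]
qd [-0.001  -0.0006  0.     -0.0006  0.     -0.0002]
joint_torque [  0.002  -41.2269 -25.9737  -0.       0.0042   0.    ]
position [ 0.1404 -0.5056  0.2477]
tcp_rot [[-0.      0.2674 -0.9636]
 [ 0.0013 -0.9636 -0.2674]
 [-1.     -0.0013 -0.0003]]
force [-0.4444 -0.6143 -0.8066]
torque [ 0.0397 -0.015   0.0232]
width 1.0051110490459412
side {'camera_matrix': array([[606.8286,   0.    , 329.4334],
       [  0.    , 606.8286, 238.0562],
       [  0.    ,   0.    ,   1.    ]]), 'eye': array([0.3528, 0.7451, 0.9106]), 'rotation': array([[-0.9941,  0.0727, -0.0809],
       [-0.108 , -0.7479,  0.6549],
       [-0.0129,  0.6598,  0.7513]])}
top {'camera_matrix': array([[614.055 ,   0.    , 314.9016],
       [  0.    , 614.055 , 233.6024],
       [  0.    ,   0.    ,   1.    ]]), 'eye': array([ 0.1702, -0.0278,  1.5581]), 'rotation': array([[-0.0256,  0.9838, -0.1776],
       [-0.9993, -0.0299, -0.0218],
       [-0.0267,  0.1769,  0.9839]])}
```

View pics/side0.png

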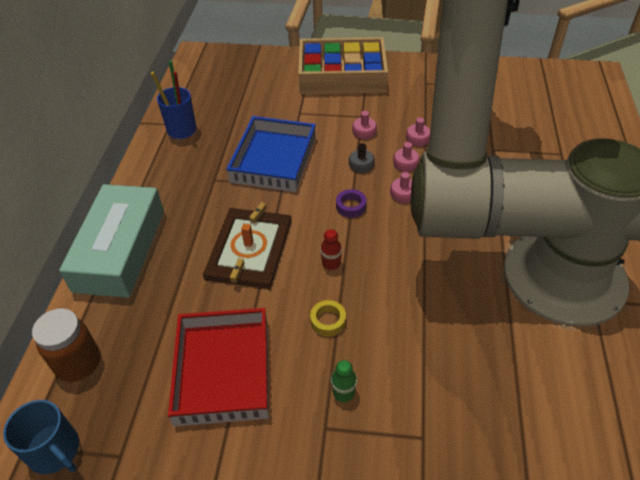

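View pics/top0.png

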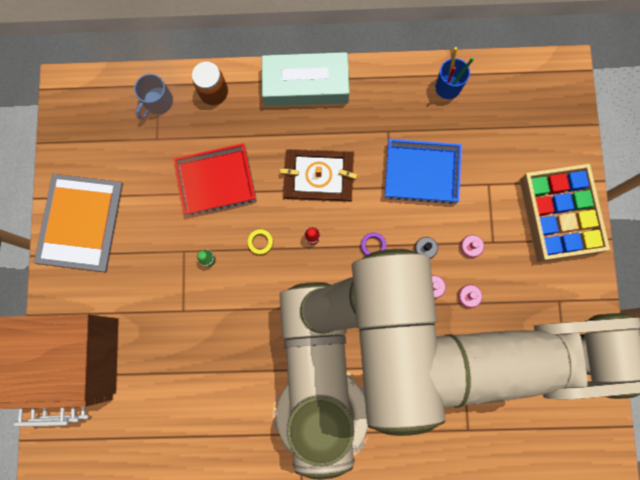

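```bash
cat > h.py <<'E'
import numpy as np,cv2
from rig import bot
np.set_printoptions(precision=4,suppress=True)
CM={n:bot.camera_model(n) for n in("side","top")}
def ray(n,u,v):
    c=CM[n];K=c["camera_matrix"]
    d=np.array([(u-K[0,2])/K[0,0],-(v-K[1,2])/K[1,1],-1.]);d=c["rotation"]@d
    return c["eye"],d/np.linalg.norm(d)
def onz(n,uv,z):
    e,d=ray(n,*uv);return e+d*(z-e[2])/d[2]
def proj(n,p):
    c=CM[n];q=c["rotation"].T@(np.asarray(p,float)-c["eye"]);K=c["camera_matrix"]
    return np.array([K[0,0]*q[0]/-q[2]+K[0,2],K[1,1]*-q[1]/-q[2]+K[1,2]])
def tri(a,b):
    (e1,d1),(e2,d2)=ray("side",*a),ray("top",*b)
    A=np.stack([d1,-d2],1);t=np.linalg.lstsq(A,e2-e1,rcond=None)[0]
    p,q=e1+d1*t[0],e2+d2*t[1];return (p+q)/2,np.linalg.norm(p-q)
def grab(n,tag):
    im=bot.get_image(n)[:,:,::-1].copy();cv2.imwrite(f"pics/{n}{tag}.png",im);return im
def crop(im,x0,y0,x1,y1,name,f):
    cv2.imwrite(f"pics/{name}.png",cv2.resize(im[y0:y1,x0:x1],None,fx=f,fy=f,interpolation=cv2.INTER_CUBIC))
def mask(im,lo,hi):
    return cv2.inRange(cv2.cvtColor(im,cv2.COLOR_BGR2HSV),np.array(lo),np.array(hi))
def blobs(m,amin=15):
    n,l,s,c=cv2.connectedComponentsWithStats(m)
    return [(s[i].tolist(),c[i]) for i in range(1,n) if s[i][4]>=amin]
E
python3 - <<'E'
from h import *
S=cv2.imread("pics/side0.png");T=cv2.imread("pics/top0.png")
crop(S,160,110,460,310,"s_crop1",2.6);crop(S,160,230,420,430,"s_crop2",3)
crop(T,165,130,365,280,"t_crop1",4);crop(T,280,130,480,280,"t_crop2",4)
R={"yellow":([24,150,90],[33,255,255]),"green":([45,120,40],[80,255,255]),"orange":([8,170,150],[18,255,255]),"purple":([130,80,40],[155,255,255])}
for k,(lo,hi) in R.items():
  for n,im in(("side",S),("top",T)):
    print(k,n,[(b,c.round(1).tolist()) for b,c in blobs(mask(im,lo,hi),12)][:12])
E
```

```text
yellow side [([344, 42, 16, 10, 119], [351.3, 46.7]), ([363, 43, 16, 8, 108], [370.7, 46.4]), ([311, 301, 35, 30, 433], [327.7, 315.7])]
yellow top [([579, 210, 20, 18, 282], [588.1, 218.5]), ([248, 230, 25, 24, 297], [259.8, 241.6]), ([583, 230, 20, 18, 285], [592.8, 238.5])]
green side [([324, 43, 16, 10, 154], [331.6, 47.5]), ([169, 61, 4, 13, 26], [170.9, 66.6]), ([304, 64, 17, 7, 101], [312.2, 67.4]), ([332, 360, 24, 30, 488], [343.6, 375.2]), ([334, 391, 20, 11, 123], [343.6, 396.0])]
green top [([454, 58, 20, 25, 52], [463.3, 69.9]), ([532, 176, 18, 20, 269], [540.4, 185.4]), ([572, 190, 22, 20, 337], [582.7, 199.6]), ([198, 250, 14, 14, 149], [204.3, 256.6])]
orange side [([242, 224, 8, 6, 34], [245.7, 226.7]), ([231, 231, 35, 26, 183], [248.2, 245.3])]
orange top [([306, 162, 25, 25, 79], [318.1, 174.5]), ([316, 167, 5, 6, 25], [318.1, 169.8]), ([45, 188, 66, 61, 3114], [77.7, 217.6]), ([38, 315, 46, 20, 220], [58.2, 321.2]), ([0, 316, 45, 23, 402], [19.5, 326.3]), ([56, 322, 18, 9, 50], [63.4, 326.4]), ([67, 323, 20, 8, 71], [78.3, 325.9]), ([53, 331, 7, 7, 24], [55.8, 334.4]), ([59, 330, 15, 6, 23], [65.0, 333.0]), ([69, 334, 11, 8, 23], [74.3, 337.4]), ([47, 338, 40, 30, 320], [65.7, 353.0]), ([37, 349, 10, 6, 18], [42.2, 351.4])]
purple side [([336, 189, 30, 28, 543], [350.7, 202.7])]
purple top [([361, 233, 26, 22, 220], [372.3, 242.1])]
```

View pics/s_crop1.png

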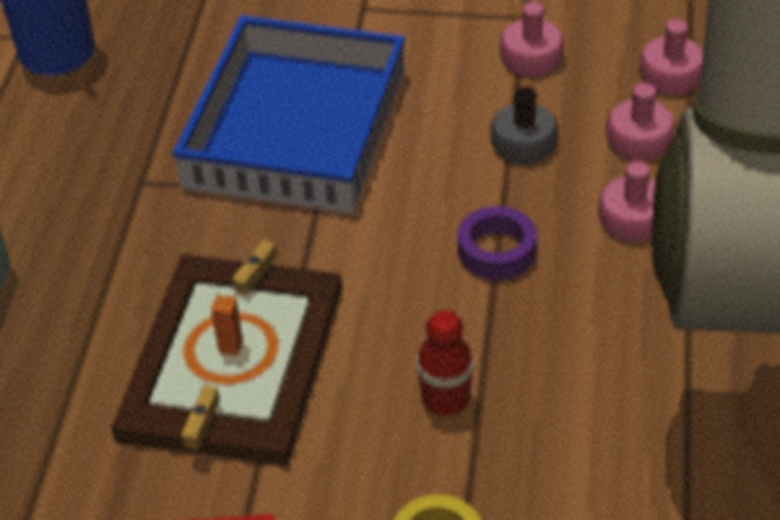

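View pics/s_crop2.png

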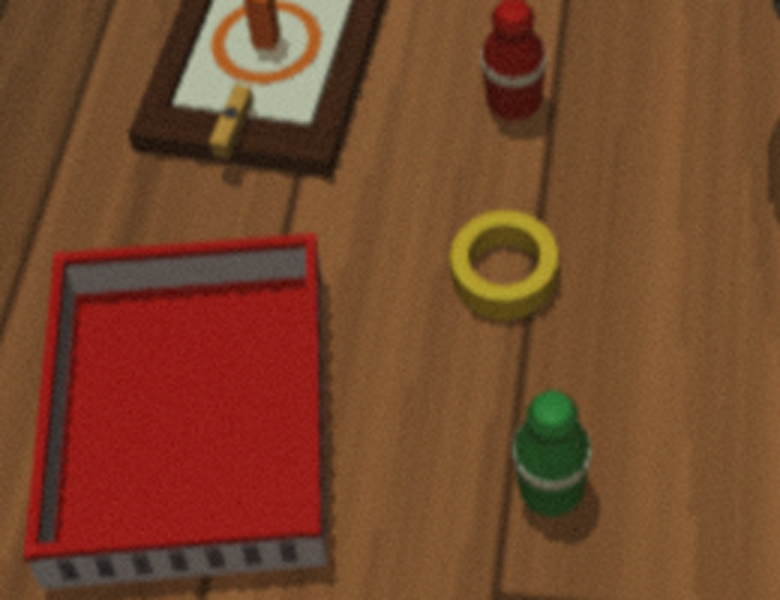

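View pics/t_crop1.png

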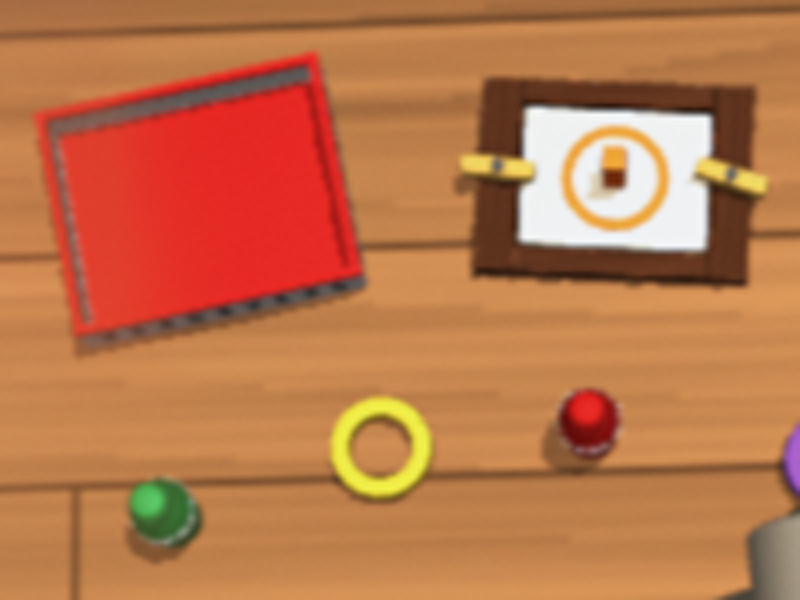

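View pics/t_crop2.png

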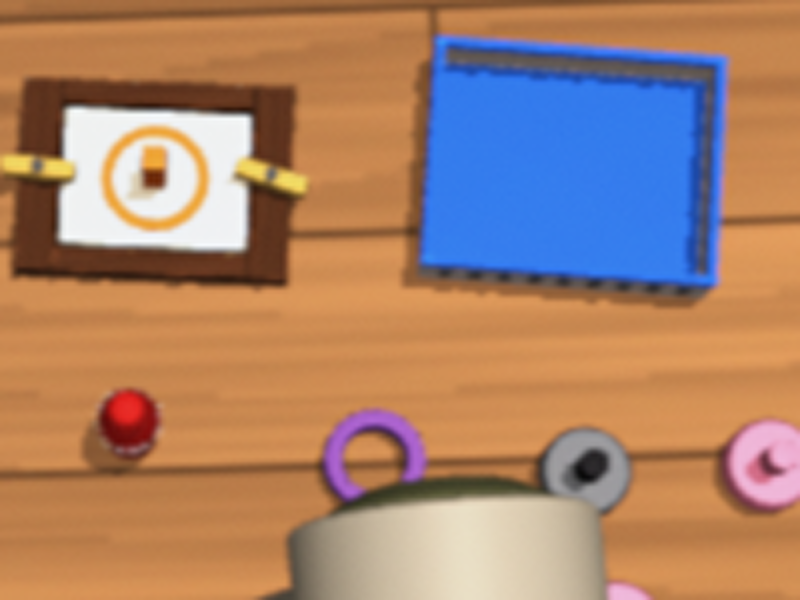

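```bash
python3 - <<'E'
from h import *
S=cv2.imread("pics/side0.png");T=cv2.imread("pics/top0.png")
def quad(m):
    c=max(cv2.findContours(m,cv2.RETR_EXTERNAL,cv2.CHAIN_APPROX_NONE)[0],key=cv2.contourArea)
    h=cv2.convexHull(c)
    return cv2.approxPolyN(h,4,ensure_convex=True)[0].astype(float)
def sub(im,x0,y0,x1,y1):
    z=np.zeros_like(im);z[y0:y1,x0:x1]=im[y0:y1,x0:x1];return z
for name,(lo,hi),zt,bs,bt in (("red",([0,140,60],[6,255,255]),.04,(165,295,280,430),(170,140,260,220)),("blue",([105,140,60],[122,255,255]),.04,(225,110,320,195),(380,135,468,210))):
  for n,im,bb in(("side",S,bs),("top",T,bt)):
    q=quad(mask(sub(im,*bb),lo,hi)); P=np.array([onz(n,p,zt) for p in q])[:,:2]
    print(name,n,q.round(1).tolist());print(P.round(4).tolist(),"ctr",P.mean(0),"sides",np.linalg.norm(P-np.roll(P,-1,0),axis=1))
# plate white
for n,im,bb in(("side",S,(200,205,295,290)),("top",T,(280,145,360,205))):
    q=cv2.minAreaRect
    m=cv2.inRange(sub(im,*bb),np.array([110,110,110]),np.array([255,255,255]))
    c=cv2.convexHull(np.vstack(cv2.findContours(m,cv2.RETR_EXTERNAL,cv2.CHAIN_APPROX_NONE)[0]))
    q=cv2.approxPolyN(c,4,ensure_convex=True)[0].astype(float);P=np.array([onz(n,p,.016) for p in q])[:,:2]
    print("plate",n,q.round(1).tolist());print(P.round(4).tolist(),"ctr",P.mean(0),"sides",np.linalg.norm(P-np.roll(P,-1,0),axis=1))
    hsv=cv2.cvtColor(im,cv2.COLOR_BGR2HSV)
    m=cv2.inRange(sub(im,*bb),np.array([0,0,0]),np.array([75,75,110])) 
    c=max(cv2.findContours(m,cv2.RETR_EXTERNAL,cv2.CHAIN_APPROX_NONE)[0],key=cv2.contourArea)
    q=cv2.approxPolyN(cv2.convexHull(c),4,ensure_convex=True)[0].astype(float);P=np.array([onz(n,p,.017) for p in q])[:,:2]
    print("frame",n,q.round(1).tolist());print(P.round(4).tolist(),"ctr",P.mean(0),"sides",np.linalg.norm(P-np.roll(P,-1,0),axis=1))
# ring
for k,lo,hi,bs,bt in (("yellow",[22,120,70],[34,255,255],(300,290,355,345),(240,222,280,262)),):
    for n,im,bb in(("side",S,bs),("top",T,bt)):
        m=mask(sub(im,*bb),lo,hi);c,h=cv2.findContours(m,cv2.RETR_CCOMP,cv2.CHAIN_APPROX_NONE)
        for ci in c:
            if len(ci)>15:
                e=cv2.fitEllipse(ci);print(k,n,np.array(e[0]),np.array(e[1]),onz(n,e[0],.011),onz(n,e[0],.022))
def t(name,a,b): p,d=tri(a,b);print(name,p,"gap",d)
# bright heads
for n,im,bb in(("side",S,(330,355,360,408)),("top",T,(190,245,220,272))):
    hsv=cv2.cvtColor(sub(im,*bb),cv2.COLOR_BGR2HSV);g=mask(sub(im,*bb),[45,100,30],[85,255,255])
    v=hsv[:,:,2];print("green",n,blobs(g,10),"bright",blobs(cv2.bitwise_and(g,cv2.inRange(v,int(v[g>0].max()*.75),255)),4))
for n,im,bb in(("side",S,(345,138,380,176)),("top",T,(410,230,442,262))):
    s=sub(im,*bb); roi=np.zeros(im.shape[:2],np.uint8);roi[bb[1]:bb[3],bb[0]:bb[2]]=255
    k=cv2.bitwise_and(roi,cv2.inRange(im,np.array([0,0,0]),np.array([60,50,50])))
    g=cv2.bitwise_and(roi,cv2.inRange(cv2.cvtColor(im,cv2.COLOR_BGR2HSV),np.array([0,0,0]),np.array([180,80,200])))
    print("knob",n,blobs(k,6)); print("stone",n,blobs(g,20))
for n,im,bb in(("side",S,(238,218,256,255)),("top",T,(312,160,326,182))):
    s=sub(im,*bb);print("post",n,blobs(mask(s,[5,150,40],[20,255,255]),4))
t("head",(344.3,367.3),(202.5,254.8));t("post",(246.5,225.5),(318.7,169.3));t("knobtop",(361.7,146.2),(428.7,245.3))
E
```

```text
red side [[267.0, 408.0], [167.0, 416.0], [177.0, 314.0], [266.0, 307.0]]
[[0.5044, 0.3405], [0.654, 0.3689], [0.6898, 0.1852], [0.5391, 0.1555]] ctr [0.5968 0.2625] sides [0.1522 0.1872 0.1535 0.1883]
red top [[256.0, 199.0], [183.0, 214.0], [173.0, 158.0], [244.0, 142.0]]
[[0.5382, 0.1534], [0.505, 0.3398], [0.654, 0.3677], [0.6908, 0.1833]] ctr [0.597  0.2611] sides [0.1893 0.1515 0.188  0.1555]
blue side [[315.0, 124.0], [295.0, 179.0], [226.0, 169.0], [253.0, 116.0]]
[[0.5169, -0.3559], [0.5359, -0.1702], [0.6868, -0.187], [0.6642, -0.3721]] ctr [ 0.601  -0.2713] sides [0.1867 0.1518 0.1865 0.1482]
blue top [[461.0, 144.0], [458.0, 202.0], [385.0, 196.0], [388.0, 139.0]]
[[0.6661, -0.3746], [0.5142, -0.3568], [0.5356, -0.1742], [0.686, -0.1888]] ctr [ 0.6005 -0.2736] sides [0.153  0.1839 0.1511 0.1869]
plate side [[263.0, 271.0], [217.0, 264.0], [236.0, 219.0], [278.0, 224.0]]
[[0.5643, 0.0591], [0.6544, 0.051], [0.6428, -0.0675], [0.5559, -0.0621]] ctr [ 0.6043 -0.0048] sides [0.0904 0.119  0.0871 0.1214]
frame side [[639.0, 0.0], [639.0, 479.0], [0.0, 479.0], [0.0, 0.0]]
[[-0.
[... 1362 characters left out ...]
e side [([349, 150, 25, 23, 420], array([361.1262, 161.4571]))]
knob top [([424, 243, 7, 7, 38], array([427.0789, 246.3158]))]
stone top [([410, 237, 28, 25, 439], array([425.3257, 248.7289]))]
post side [([249, 218, 6, 3, 15], array([251.9333, 218.8667])), ([238, 224, 18, 22, 205], array([246.7073, 234.2732])), ([238, 252, 6, 3, 10], array([239.8, 253.5])), ([251, 253, 5, 2, 7], array([253.4286, 253.7143]))]
post top [([312, 162, 14, 4, 26], array([318.5385, 163.0769])), ([316, 167, 5, 10, 47], array([318.0426, 171.4043]))]
head [0.3919 0.281  0.08  ] gap 0.001725890410813135
post [ 0.6038 -0.0085  0.0648] gap 0.0003098029406594758
knobtop [ 0.4043 -0.2751  0.0509] gap 4.752679685157124e-05
```

```bash
cat >> h.py <<'E'
def plan(p,psi=None):
    """print turn about tool x, then the shift in tool axes (cm) after that turn; psi: world angle of tool y"""
    s=bot.state();R=np.array(s["tcp_rot"]);d=np.asarray(p)-s["position"]
    a=np.arctan2(R[1,1],R[0,1]);psi=a if psi is None else psi
    turn=-(psi-a);turn=(turn+np.pi)%(2*np.pi)-np.pi
    c,k=np.cos(turn),np.sin(turn);R2=R@np.array([[1,0,0],[0,c,-k],[0,k,c]])
    print("t %.2f pos"%s["t"],np.round(s["position"],4),"psi %.3f"%a,"j6 %.2f"%s["joint_positions"][5],"F",np.round(s["force"],1),"w %.3f"%s["width"])
    print("  turn %.3f shift cm"%turn,(R2.T@d*100).round(2))
def F2W(c,yaw,x,y): return np.array([c[0]+x*np.cos(yaw)-y*np.sin(yaw),c[1]+x*np.sin(yaw)+y*np.cos(yaw)])
FR=((.604,-.006),-.077);RB=((.597,.262),.19);BB=((.6007,-.2725),-.112)
E
python3 - <<'E'
from h import *
S=cv2.imread("pics/side0.png");T=cv2.imread("pics/top0.png")
for nm,y in(("L",.075),("R",-.075)):
    print(nm,F2W(*FR,0,y))
    for n,im in(("side",S),("top",T)):
        c=proj(n,[*F2W(*FR,0,y),.034]);x,y0=np.round(c).astype(int)
        roi=np.zeros(im.shape[:2],np.uint8);roi[y0-14:y0+14,x-14:x+14]=255
        m=cv2.bitwise_and(roi,mask(im,[18,90,80],[32,255,255]))
        cs=cv2.findContours(m,cv2.RETR_EXTERNAL,cv2.CHAIN_APPROX_NONE)[0];k=max(cs,key=cv2.contourArea)
        (vx,vy,cx,cy)=cv2.fitLine(np.argwhere(m>0)[:,::-1].astype(np.float32),cv2.DIST_HUBER,0,.01,.01).ravel()
        r=cv2.minAreaRect(k);z=.034 if n=="top" else .028
        a,b=onz(n,(cx-8*vx,cy-8*vy),z),onz(n,(cx+8*vx,cy+8*vy),z);d=b-a
        print(n,"exp",c,"got",(cx,cy),r[1],onz(n,(cx,cy),z),"angle vs frame y",((np.arctan2(d[1],d[0])-np.pi/2-FR[1]+np.pi/2)%np.pi-np.pi/2))
p,d=tri((361.56,151.6),(427.1,246.3));print("knob mid",p,d)
# stone disc via gray outline
roi=T[228:262,408:444];cv2.imwrite("pics/st.png",cv2.resize(roi,None,fx=16,fy=16,interpolation=0))
plan([*F2W(*FR,0,.075),.12],-.077)
E
```

```text
L [0.6098 0.0688]
side exp [236.9226 267.1793] got (np.float32(236.37224), np.float32(268.79648)) (6.584930419921875, 24.225296020507812) [0.6117 0.068  0.028 ] angle vs frame y -0.06552532485739881
top exp [288.867  171.4422] got (np.float32(288.7958), np.float32(171.43329)) (18.357141494750977, 5.953667163848877) [0.6098 0.069  0.034 ] angle vs frame y -0.07467106034567639
R [ 0.5982 -0.0808]
side exp [258.0276 209.612 ] got (np.float32(256.97223), np.float32(211.48108)) (7.814188003540039, 22.450284957885742) [ 0.6011 -0.0811  0.028 ] angle vs frame y -0.2748983447898752
top exp [347.1871 173.9146] got (np.float32(347.61185), np.float32(173.89554)) (18.024980545043945, 5.375871658325195) [ 0.5982 -0.0819  0.034 ] angle vs frame y -0.2818895971763329
knob mid [ 0.4041 -0.2733  0.0372] 2.9628634795262062e-05
t 0.10 pos [ 0.1404 -0.5057  0.2478] psi -1.300 j6 -0.22 F [-0.7  0.4 -0.7] w 1.001
  turn -1.223 shift cm [ 12.84  42.38 -60.87]
```

View pics/st.png

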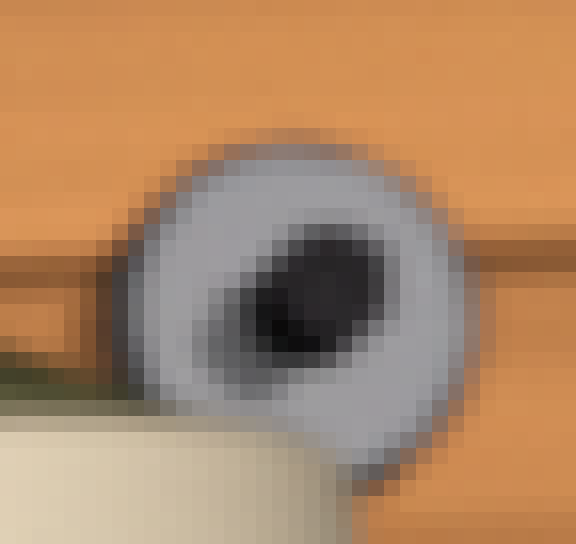

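```bash
python3 - <<'E'
from h import *
plan([.598,-.0815,.12],-.36)
E
```

```text
t 0.10 pos [ 0.1404 -0.5057  0.2478] psi -1.300 j6 -0.22 F [-0.7  0.4 -0.7] w 1.001
  turn -0.940 shift cm [ 12.83  27.89 -55.8 ]
```

Emit:
carry_out(motion=[[4,0,0,0,-0.118],[4,0,0,0,-0.118],[4,0,0,0,-0.118],[4,0,0,0,-0.118],[4,0,0,0,-0.118],[4,0,0,0,-0.118],[4,0,0,0,-0.116],[4,0,0,0,-0.116],[4,0,1.7,-3.4,0],[4,0,1.7,-3.4,0]], newtons=40)

```text
t: 0.93
position: [0.196, -0.4539, 0.2476]
tcp_rot: [[-0.0, 0.935, -0.354], [0.001, -0.354, -0.935], [-1.0, -0.001, -0.001]]
force: [1.0, 0.6, -0.3]
width: 0.464
```

Emit:
carry_out(motion=[[4,0,1.75,-3.5,0],[4,0,1.75,-3.5,0],[4,0,1.75,-3.5,0],[4,0,1.75,-3.5,0],[4,0,1.75,-3.5,0],[4,0,1.75,-3.5,0],[4,0,1.75,-3.5,0],[4,0,1.75,-3.5,0],[4,0,1.75,-3.5,0],[4,0,1.75,-3.5,0]])

```text
t: 1.77
position: [0.4844, -0.1865, 0.2481]
tcp_rot: [[-0.0, 0.936, -0.352], [0.0, -0.352, -0.936], [-1.0, -0.0, -0.0]]
force: [-0.2, -1.9, 0.5]
width: 0.465
```

```bash
python3 - <<'E'
from h import *
plan([.598,-.0815,.08],-.36)
E
```

```text
t 1.77 pos [ 0.4844 -0.1865  0.2481] psi -0.360 j6 -0.23 F [-0.2 -1.9  0.5] w 0.465
  turn 0.000 shift cm [ 16.81   6.94 -13.83]
```

Emit:
carry_out(motion=[[4,0,1.5,-3.0,0],[4,0,1.5,-3.0,0],[4,0,1.3,-2.6,0],[4,2.5,0,0,0],[4,3.5,0,0,0],[4,3.5,0,0,0],[4,3,0,0,0],[4,0,0,0,0],[4,0,0,0,0],[4,0,0,0,0]])

```text
t: 2.6
position: [0.5547, -0.1234, 0.1252]
tcp_rot: [[0.002, 0.936, -0.352], [-0.001, -0.352, -0.936], [-1.0, 0.003, 0.0]]
force: [-0.8, -0.3, 0.2]
width: 0.468
```

```bash
python3 - <<'E'
from h import *
plan([.598,-.0815,.08],-.36)
for n in("side","top"):
  im=grab(n,"1")
  c=proj(n,[.6,-.03,.05]).astype(int);crop(im,c[0]-70,c[1]-55,c[0]+70,c[1]+55,n+"1c",5)
E
```

```text
t 2.60 pos [ 0.5547 -0.1234  0.1252] psi -0.360 j6 -0.06 F [-0.8 -0.3  0.2] w 0.468
  turn -0.000 shift cm [ 4.53  2.57 -5.45]
```

View pics/side1c.png

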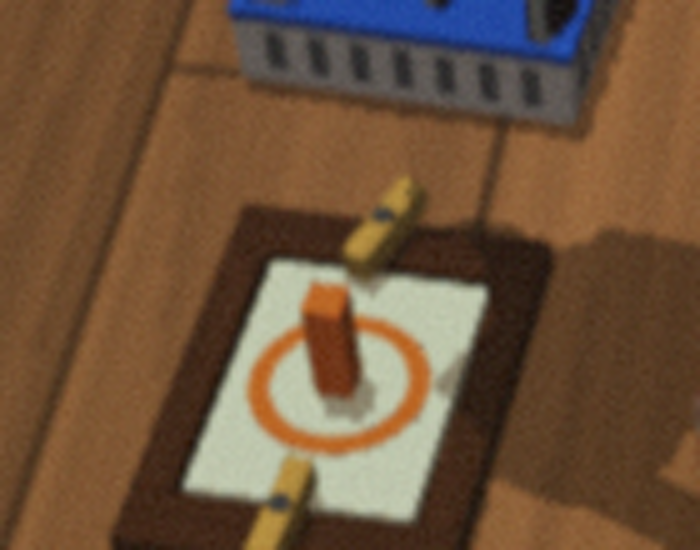

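View pics/top1c.png

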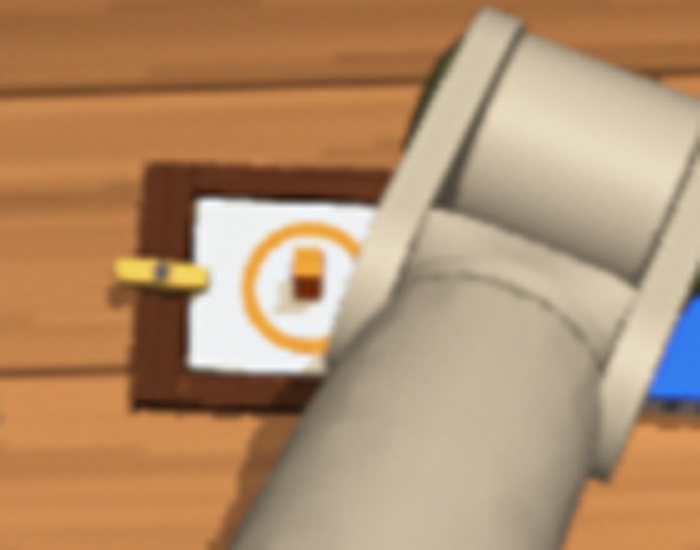

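Emit:
carry_out(motion=[[4,0,0.87,-1.85,0],[4,0,0.85,-1.8,0],[4,0,0.85,-1.8,0],[4,1.5,0,0,0],[4,1.5,0,0,0],[4,1.5,0,0,0],[4,0,0,0,0],[4,0,0,0,0],[4,0,0,0,0],[4,0,0,0,0]])

```text
t: 3.53
position: [0.5978, -0.0813, 0.0799]
tcp_rot: [[0.002, 0.936, -0.352], [-0.001, -0.352, -0.936], [-1.0, 0.003, -0.0]]
force: [-0.0, -0.3, -0.6]
width: 0.469
```

```bash
python3 - <<'E'
from h import *
plan([.598,-.0815,.038],-.36)
for n in("side",):
  im=grab(n,"2")
  c=proj(n,[.6,-.08,.05]).astype(int);crop(im,c[0]-70,c[1]-55,c[0]+70,c[1]+55,n+"2c",5)
E
```

```text
t 3.53 pos [ 0.5978 -0.0813  0.0799] psi -0.360 j6 0.03 F [-0.  -0.3 -0.6] w 0.469
  turn -0.000 shift cm [4.19 0.02 0.01]
```

View pics/side2c.png

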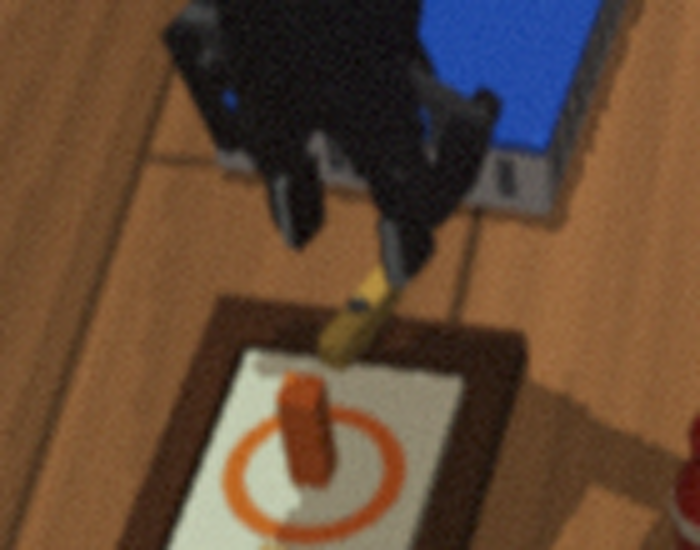

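```bash
python3 - <<'E'
from h import *
c=proj("side",[.6,-.08,.05]).astype(int)
for z in(.05,.056,.063,.07): 
  for s in(-1,1): print(z,s,(proj("side",[.598-s*.022*.936,-.0813+s*.022*.352,z])-c+[70,55])*5)
E
```

```text
0.05 -1 [309.8234 256.9594]
0.05 1 [404.4626 291.6765]
0.056 -1 [308.1117 246.3303]
0.056 1 [403.0882 281.0584]
0.063 -1 [306.0984 233.829 ]
0.063 1 [401.4715 268.5691]
0.07 -1 [304.0675 221.2181]
0.07 1 [399.8405 255.9689]
```

Emit:
carry_out(motion=[[4,1.4,0,0,0],[4,1.4,0,0,0],[4,1.2,0,0,0],[4,0.1,0,0,0],[4,0,0,0,0],[0.8,0,0,0,0],[0.8,0,0,0,0],[0.8,0,0,0,0],[0.8,0,0,0,0],[0.8,0,0,0,0]], newtons=25)

```text
t: 4.42
position: [0.6001, -0.0822, 0.0389]
tcp_rot: [[0.009, 0.936, -0.353], [-0.003, -0.353, -0.936], [-1.0, 0.009, -0.0]]
force: [13.0, -3.8, -5.0]
width: 0.131
```

Emit:
carry_out(motion=[[0.8,0,0.2,0,0],[0.8,0,0,0,0.11],[0.8,0,0,0,0.11],[0.8,0,0,0,0.11],[0.8,0,0,0,0.11],[0.8,0,0,0,0.11],[0.8,0,0,0,0.11],[0.8,0,0,0,0.11],[0.8,0,0,0,0.11],[0.8,0,0,0,0.11]])

```text
t: 5.25
position: [0.6002, -0.0821, 0.0388]
tcp_rot: [[0.004, 0.214, -0.977], [-0.001, -0.977, -0.214], [-1.0, 0.002, -0.004]]
force: [3.8, -0.4, 3.0]
width: 0.129
```

Emit:
carry_out(motion=[[0.8,0,0,0,0.11],[0.8,0,0,0,0.11],[0.8,0,0,0,0.11],[0.8,0,0,0,0],[0.8,0,0,0,0],[3.5,0,0,0,0],[3.5,0,0,0,0],[3.5,0,0,0,0],[3.5,-2.5,0,0,0],[3.5,-2.5,0,0,0]])

```text
t: 6.08
position: [0.5977, -0.0813, 0.0864]
tcp_rot: [[-0.004, -0.108, -0.994], [0.001, -0.994, 0.108], [-1.0, -0.001, 0.004]]
force: [0.6, -0.2, -0.1]
width: 0.408
```

```bash
python3 - <<'E'
from h import *
plan([.611,.068,.09],-.147)
E
```

```text
t 6.08 pos [ 0.5977 -0.0813  0.0864] psi -1.679 j6 1.35 F [ 0.6 -0.2 -0.1] w 0.408
  turn -1.532 shift cm [ -0.35  -0.88 -14.97]
```

Emit:
carry_out(motion=[[4,-2,0,0,-0.12],[4,-2,0,0,-0.12],[4,0,0,0,-0.12],[4,0,0,0,-0.12],[4,0,0,0,-0.12],[4,0,0,0,-0.12],[4,0,0,0,-0.12],[4,0,0,0,-0.12],[4,0,0,0,-0.12],[4,0,0,0,-0.12]])

```text
t: 6.92
position: [0.5985, -0.0816, 0.1268]
tcp_rot: [[-0.001, 0.89, -0.455], [0.0, -0.455, -0.89], [-1.0, -0.001, 0.0]]
force: [-0.6, -0.1, 0.0]
width: 0.465
```

Emit:
carry_out(motion=[[4,0,0,0,-0.11],[4,0,0,0,-0.11],[4,0,0,0,-0.112],[4,0,-0.2,-3.0,0],[4,0,-0.2,-3.0,0],[4,0,-0.2,-3.0,0],[4,0,-0.2,-3.0,0],[4,0,-0.1,-3.0,0],[4,0,0,0,0],[4,0,0,0,0]])

```text
t: 7.75
position: [0.6118, 0.0691, 0.1268]
tcp_rot: [[-0.001, 0.99, -0.144], [-0.0, -0.144, -0.99], [-1.0, -0.001, 0.0]]
force: [0.0, -1.3, 0.2]
width: 0.47
```

```bash
python3 - <<'E'
from h import *
plan([.6115,.0683,.038],-.147)
im=grab("side","3")
c=proj("side",[.6,-.03,.05]).astype(int);crop(im,c[0]-70,c[1]-55,c[0]+70,c[1]+55,"side3c",5)
E
```

```text
t 7.75 pos [0.6118 0.0691 0.1268] psi -0.145 j6 0.07 F [ 0.  -1.3  0.2] w 0.470
  turn 0.002 shift cm [ 8.88 -0.    0.08]
```

View pics/side3c.png

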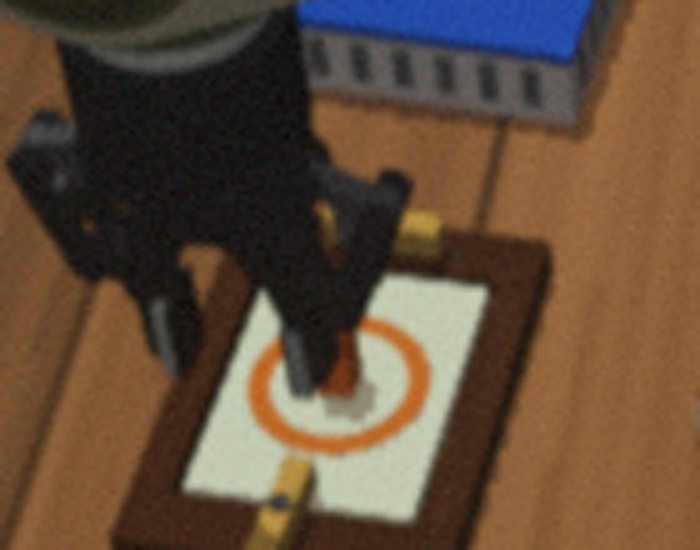

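Side view: the right button now lies along the rim. The gripper is above the left button and its pivot (280, 500 in the crop).

Emit:
carry_out(motion=[[4,2.5,0,0,0],[4,2.5,0,0,0],[4,2.2,0,0,0],[4,1.5,0,0,0],[4,0.1,0,0.1,0],[4,0,0,0,0],[0.8,0,0,0,0],[0.8,0,0,0,0],[0.8,0,0,0,0],[0.8,0,0,0,0]])

```text
t: 8.63
position: [0.6114, 0.0668, 0.0408]
tcp_rot: [[-0.001, 0.989, -0.147], [-0.0, -0.147, -0.989], [-1.0, -0.001, 0.001]]
force: [-8.2, -1.0, 8.3]
width: 0.136
```

Emit:
carry_out(motion=[[0.8,0,-0.1,0,0.05],[0.8,0,0,0,0.11],[0.8,0,0,0,0.11],[0.8,0,0,0,0.11],[0.8,0,0,0,0.11],[0.8,0,0,0,0.11],[0.8,0,0,0,0.11],[0.8,0,0,0,0.11],[0.8,0,0,0,0.11],[0.8,0,0,0,0.11]])

```text
t: 9.47
position: [0.6109, 0.0672, 0.0408]
tcp_rot: [[-0.0, 0.369, -0.93], [-0.0, -0.93, -0.369], [-1.0, 0.0, 0.0]]
force: [-5.1, 0.4, 6.7]
width: 0.13
```

Emit:
carry_out(motion=[[0.8,0,0,0,0.11],[0.8,0,0,0,0.11],[0.8,0,0,0,0.11],[0.8,0,0,0,0.11],[0.8,0,0,0,0.02],[3.5,0,0,0,0],[3.5,0,0,0,0],[3.5,0,0,0,0],[3.5,-2.5,0,0,0],[3.5,-2.5,0,0,0]])

```text
t: 10.3
position: [0.6104, 0.067, 0.0889]
tcp_rot: [[-0.003, -0.077, -0.997], [0.0, -0.997, 0.077], [-1.0, 0.0, 0.003]]
force: [0.2, -0.6, 0.8]
width: 0.412
```

Emit:
carry_out(motion=[[4,-2,0,0,0],[4,-2,0,0,0],[4,0,0,0,0],[4,0,0,2.5,0],[4,0,0,2.5,0],[4,0,0,2.4,0],[4,0,0,0,0],[4,0,0,0,0],[4,0,0,0,0],[4,0,0,0,0]])

```text
t: 11.13
position: [0.538, 0.0726, 0.1291]
tcp_rot: [[0.001, -0.077, -0.997], [-0.0, -0.997, 0.077], [-1.0, 0.0, -0.001]]
force: [0.1, -0.3, 0.4]
width: 0.468
```

```bash
python3 - <<'E'
from h import *
plan([.605,-.0065,.10],-.077-np.pi/2)
im=grab("side","4")
c=proj("side",[.6,-.01,.05]).astype(int);crop(im,c[0]-70,c[1]-55,c[0]+70,c[1]+55,"side4c",5)
E
```

```text
t 11.13 pos [0.538  0.0726 0.1291] psi -1.648 j6 1.57 F [ 0.1 -0.3  0.4] w 0.468
  turn -0.000 shift cm [ 2.92  7.37 -7.28]
```

View pics/side4c.png

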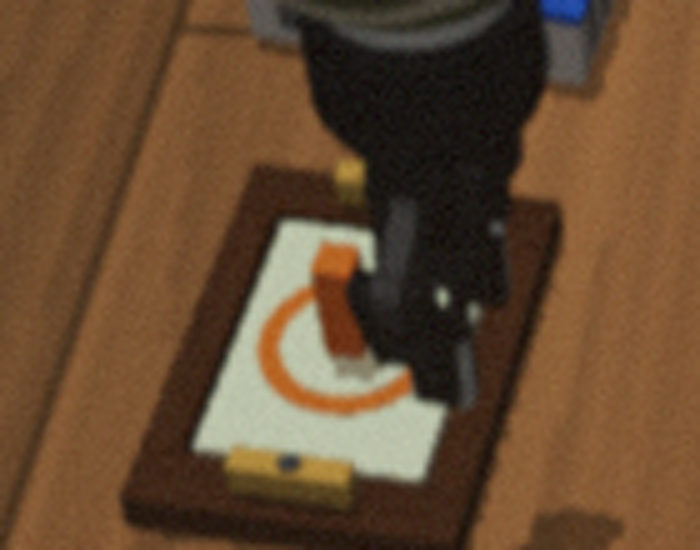

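Emit:
carry_out(motion=[[4,0,2.5,-2.43,0],[4,0,2.5,-2.43,0],[4,0,2.45,-2.43,0],[4,0,0,0,0],[4,2.5,0,0,0],[4,2.5,0,0,0],[4,2.2,0,0,0],[4,1.6,0,0,0],[4,0.1,0,0,0],[4,0,0,0,0]])

```text
t: 12.02
position: [0.6041, -0.007, 0.0397]
tcp_rot: [[-0.001, -0.077, -0.997], [0.0, -0.997, 0.077], [-1.0, -0.0, 0.001]]
force: [-0.1, -0.7, -0.1]
width: 0.466
```

```bash
python3 - <<'E'
from h import *
plan([.605,-.0075,.04],-.077-np.pi/2)
im=grab("side","5")
c=proj("side",[.6,-.01,.05]).astype(int);crop(im,c[0]-70,c[1]-55,c[0]+70,c[1]+55,"side5c",5)
E
```

```text
t 12.02 pos [ 0.6041 -0.007   0.0397] psi -1.648 j6 1.44 F [-0.1 -0.7 -0.1] w 0.466
  turn -0.000 shift cm [-0.03  0.04 -0.09]
```

View pics/side5c.png

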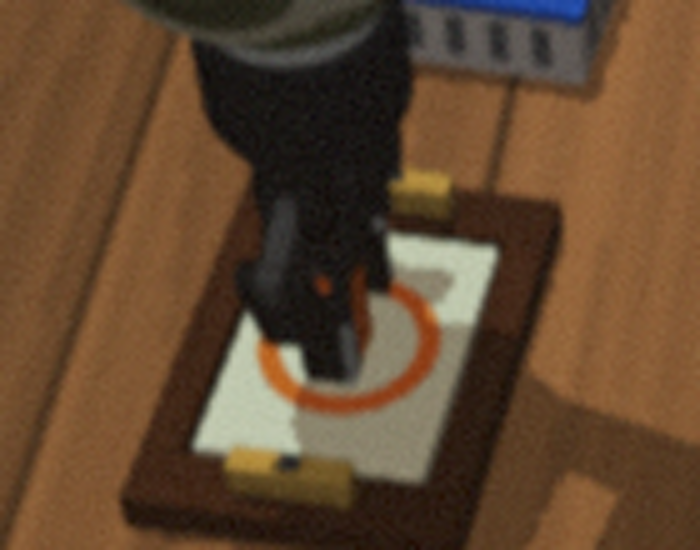

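Jaws straddle the post. Grip and lift.

Emit:
carry_out(motion=[[0,0,0,0,0],[0,0,0,0,0],[0,0,0,0,0],[0,0,0,0,0],[0,0,0,0,0],[0,-0.5,0,0,0],[0,-1,0,0,0],[0,-2,0,0,0],[0,-2,0,0,0],[0,-2,0,0,0]], newtons=60)

```text
t: 12.9
position: [0.604, -0.007, 0.1167]
tcp_rot: [[-0.0, -0.077, -0.997], [0.0, -0.997, 0.077], [-1.0, -0.0, 0.0]]
force: [-0.4, 0.8, -1.2]
width: 0.177
```

```bash
python3 - <<'E'
from h import *
plan([*RB[0],.115],.19-np.pi/2)
im=grab("side","6")
c=proj("side",[.6,-.01,.05]).astype(int);crop(im,c[0]-70,c[1]-55,c[0]+70,c[1]+55,"side6c",5)
E
```

```text
t 12.90 pos [ 0.604  -0.007   0.1167] psi -1.648 j6 1.44 F [-0.4  0.8 -1.2] w 0.177
  turn -0.267 shift cm [  0.17 -26.55  -4.4 ]
```

View pics/side6c.png

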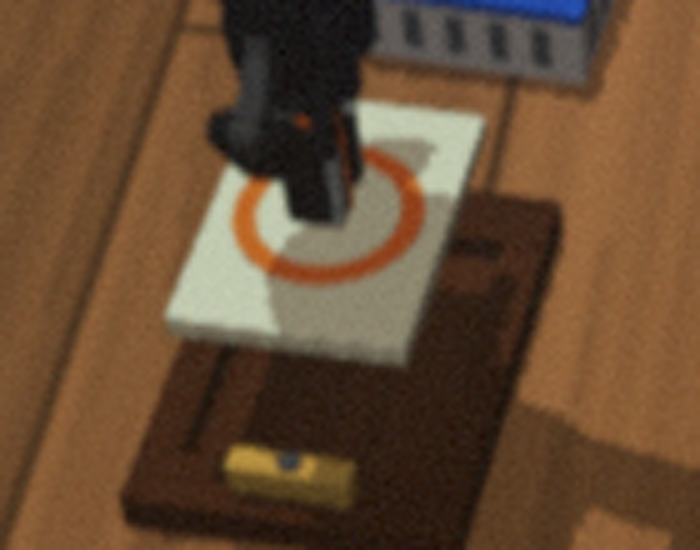

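Emit:
carry_out(motion=[[0,0,0,0,-0.09],[0,0,0,0,-0.09],[0,0,0,0,-0.087],[0,0,-2,-0.3,0],[0,0,-3,-0.5,0],[0,0,-3,-0.5,0],[0,0,-3,-0.5,0],[0,0,-3,-0.5,0],[0,0,-3,-0.5,0],[0,0,-3,-0.5,0]])

```text
t: 13.78
position: [0.5985, 0.197, 0.1153]
tcp_rot: [[-0.0, 0.189, -0.982], [-0.0, -0.982, -0.189], [-1.0, -0.0, 0.0]]
force: [0.5, -0.1, -1.8]
width: 0.181
```

Emit:
carry_out(motion=[[0,0,-2.6,-0.4,0],[0,0,-2.4,-0.4,0],[0,0,-1.5,-0.3,0],[0,0,0,0,0],[0,0,0,0,0],[0,1.5,0,0,0],[0,1.5,0,0,0],[0,1.5,0,0,0],[0,0,0,0,0],[0,0,0,0,0]])

```text
t: 14.62
position: [0.5974, 0.2602, 0.07]
tcp_rot: [[-0.001, 0.187, -0.982], [-0.001, -0.982, -0.187], [-1.0, 0.0, 0.001]]
force: [0.7, 0.1, -1.1]
width: 0.178
```

```bash
python3 - <<'E'
from h import *
plan([*RB[0],.042],.19-np.pi/2)
im=grab("side","7")
c=proj("side",[.6,.26,.05]).astype(int);crop(im,c[0]-70,c[1]-65,c[0]+80,c[1]+65,"side7c",4.6)
E
```

```text
t 14.62 pos [0.5974 0.2602 0.07  ] psi -1.382 j6 1.61 F [ 0.7  0.1 -1.1] w 0.178
  turn -0.002 shift cm [ 2.8  -0.18  0.01]
```

View pics/side7c.png

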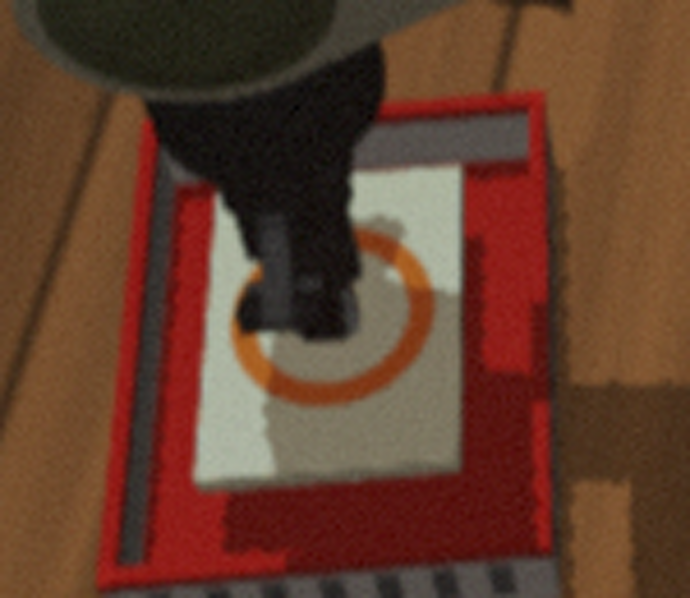

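Emit:
carry_out(motion=[[0,0.8,-0.18,0,0],[0,0.8,0,0,0],[0,0.7,0,0,0],[0,0.4,0,0,0],[0,0.2,0,0,0],[0,0.1,0,0,0],[0,0.1,0,0,0],[0,0,0,0,0],[0,0,0,0,0],[0,0,0,0,0]])

```text
t: 15.5
position: [0.5973, 0.2634, 0.0407]
tcp_rot: [[0.001, 0.189, -0.982], [0.0, -0.982, -0.189], [-1.0, 0.0, -0.001]]
force: [-5.1, -1.2, 8.5]
width: 0.18
```

Emit:
carry_out(motion=[[3,-0.1,0,0,0],[3,0,0,0,0],[3,0,0,0,0],[3,0,0,0,0],[3,-1.5,0,0,0],[3,-2.5,0,0,0],[3,-3,0,0,0],[3,-3,0,0,0],[3,0,0,0,0],[7.8,0,0,0,0]])

```text
t: 16.33
position: [0.5977, 0.2634, 0.1419]
tcp_rot: [[0.003, 0.189, -0.982], [0.001, -0.982, -0.189], [-1.0, -0.0, -0.003]]
force: [0.0, -0.2, -0.6]
width: 0.473
```

```bash
python3 - <<'E'
from h import *
plan([.432,.147,.10],.19-np.pi/2)
E
```

```text
t 16.33 pos [0.5977 0.2634 0.1419] psi -1.381 j6 1.62 F [ 0.  -0.2 -0.6] w 0.473
  turn -0.000 shift cm [ 4.13  8.3  18.49]
```

Emit:
carry_out(motion=[[8,0,1,2.2,0],[8,0,1.4,3.1,0],[8,0,1.4,3.1,0],[8,0,1.4,3.1,0],[8,0,1.4,3.1,0],[8,0,1.1,2.5,0],[8,1.4,0.6,1.4,0],[8,1.4,0,0,0],[8,1.4,0,0,0],[8,0,0,0,0]])

```text
t: 17.17
position: [0.4292, 0.1465, 0.0956]
tcp_rot: [[-0.006, 0.188, -0.982], [-0.0, -0.982, -0.188], [-1.0, -0.001, 0.006]]
force: [-0.2, 0.2, -0.3]
width: 0.939
```

```bash
python3 - <<'E'
from h import *
plan([.432,.147,.10],.19-np.pi/2)
im=grab("side","8");cv2.imwrite("pics/side8c.png",im[160:480,120:420].repeat(2,0).repeat(2,1)[:600])
im=grab("top","8");crop(im,165,130,365,280,"top8c",4)
E
```

```text
t 17.17 pos [0.4292 0.1465 0.0956] psi -1.381 j6 1.45 F [-0.2  0.2 -0.3] w 0.939
  turn -0.001 shift cm [-0.44  0.01 -0.28]
```

View pics/side8c.png

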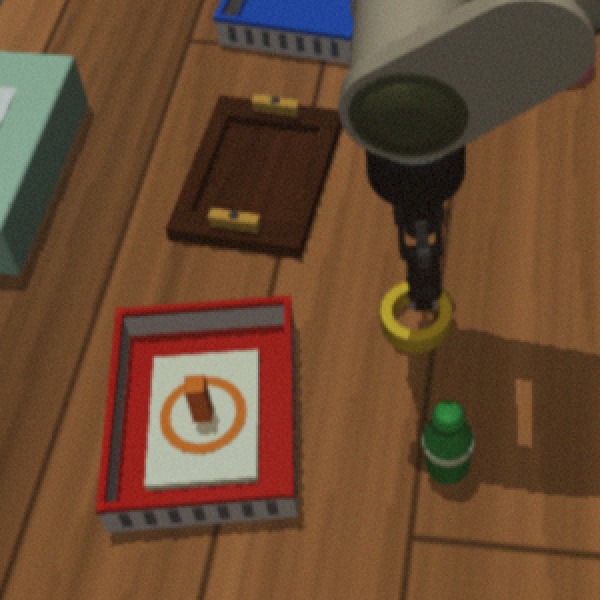

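View pics/top8c.png

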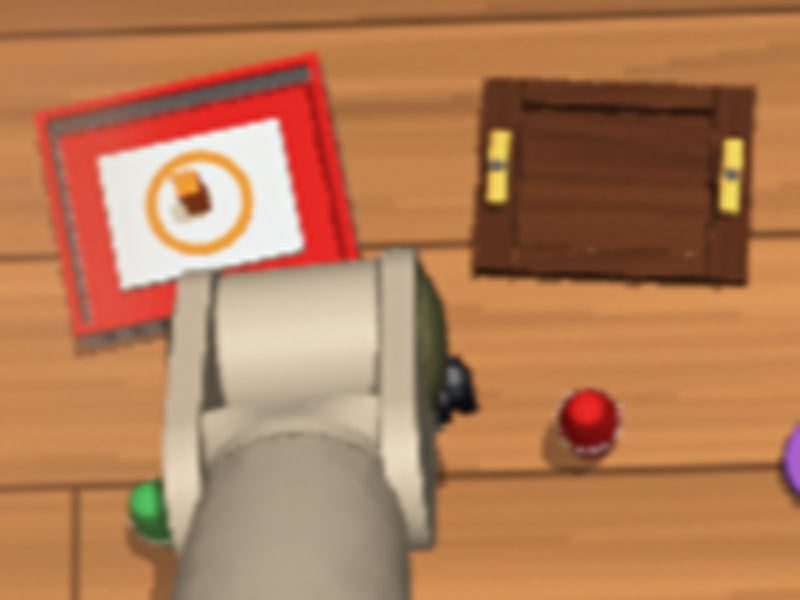

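Emit:
carry_out(motion=[[8,0,0,-0.28,0],[8,2,0,0,0],[8,2.2,0,0,0],[8,2.2,0,0,0],[8,1.3,0,0,0],[8,0,0,0,0],[5,0,0,0,0],[5,0,0,0,0],[5,0,0,0,0],[5,0,0,0,0]], newtons=40)

```text
t: 18.1
position: [0.4347, 0.1475, 0.0225]
tcp_rot: [[0.003, 0.189, -0.982], [0.0, -0.982, -0.189], [-1.0, 0.0, -0.003]]
force: [-0.4, 0.2, 6.8]
width: 0.721
```

```bash
python3 - <<'E'
from h import *
plan([.5973,.2634,.10],.19-np.pi/2)
print(tri((217.5,352),(211.5,176)))
im=grab("side","9");c=proj("side",[.43,.147,.02]).astype(int);crop(im,c[0]-60,c[1]-50,c[0]+60,c[1]+40,"side9c",6)
E
```

```text
t 18.10 pos [0.4347 0.1475 0.0225] psi -1.381 j6 1.45 F [-0.4  0.2  6.8] w 0.721
  turn -0.000 shift cm [ -7.7   -8.31 -18.18]
(array([0.5968, 0.2635, 0.0606]), np.float64(0.0001724175812533321))
```

View pics/side9c.png

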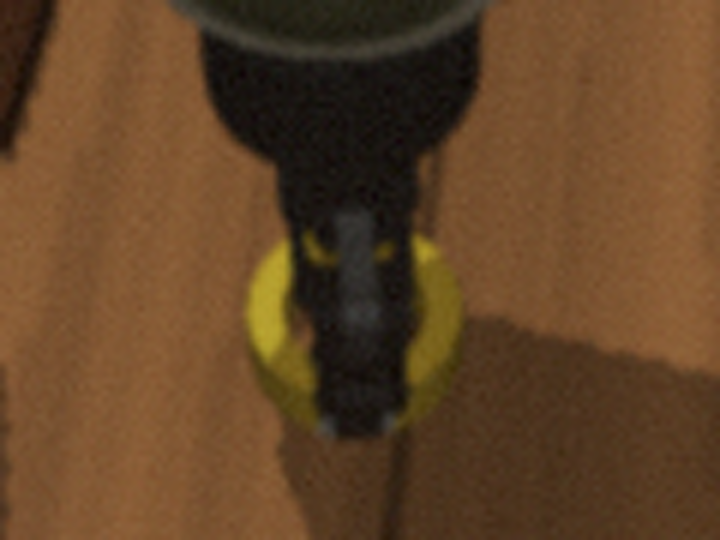

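Emit:
carry_out(motion=[[5,-1,0,0,0],[5,-2.5,0,0,0],[5,-3,0,0,0],[5,-3,0,0,0],[5,-1,-1.4,-3.0,0],[5,0,-1.4,-3.1,0],[5,0,-1.4,-3.1,0],[5,0,-1.4,-3.1,0],[5,0,-1.2,-2.5,0],[5,0,0,0,0]])

```text
t: 18.98
position: [0.5688, 0.2442, 0.1269]
tcp_rot: [[0.003, 0.19, -0.982], [0.001, -0.982, -0.19], [-1.0, -0.0, -0.003]]
force: [-0.3, -0.1, 0.4]
width: 0.719
```

```bash
python3 - <<'E'
from h import *
plan([.597,.2634,.10],.19-np.pi/2)
im=grab("side","10");c=proj("side",[.55,.23,.08]).astype(int);crop(im,c[0]-80,c[1]-65,c[0]+80,c[1]+65,"side10c",4.5)
E
```

```text
t 18.98 pos [0.5688 0.2442 0.1269] psi -1.380 j6 1.60 F [-0.3 -0.1  0.4] w 0.719
  turn 0.001 shift cm [ 2.7  -1.35 -3.12]
```

View pics/side10c.png

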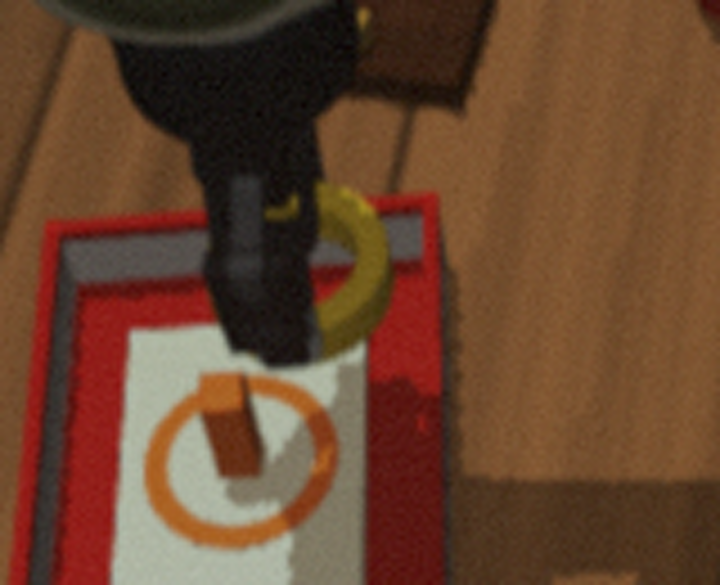

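```bash
python3 - <<'E'
from h import *
im=cv2.imread("pics/side10.png");c=proj("side",[.55,.23,.08]).astype(int);o=c-[80,65]
def P(x,y,z): return (proj("side",[x,y,z])-o)*4.5
R=np.array(bot.state()["tcp_rot"]);p=np.array(bot.state()["position"])
print("tcp",P(*p))
for s in(-1,1):
  for zz in(0,.011,.017): q=p+R[:,1]*s*.032+R[:,0]*zz;print("pad",s,zz,P(*q))
for off in(0,.005,.01):
  cc=p+R[:,2]*off+R[:,0]*.0115
  th=np.linspace(0,6.283,180);pts=np.array([P(*(cc+.032*(np.cos(t)*R[:,1]+np.sin(t)*R[:,2])+R[:,0]*h)) for t in th for h in(-.011,.011)])
  print(off,"ctr",P(*cc),pts.min(0),pts.max(0))
m=mask(im,[22,110,50],[34,255,255])[o[1]:,o[0]:];ys,xs=np.where(m[:,:]>0);k=(xs<160)&(ys<130)
print("yellow ext",xs[k].min()*4.5,xs[k].max()*4.5,ys[k].min()*4.5,ys[k].max()*4.5)
E
```

```text
tcp [292.2653 247.4221]
pad -1 0 [290.1619 327.4292]
pad -1 0.011 [294.4726 344.897 ]
pad -1 0.017 [296.7916 354.2936]
pad 1 0 [294.276  170.9404]
pad 1 0.011 [298.3632 188.9859]
pad 1 0.017 [300.5632 198.6992]
0 ctr [296.6504 266.0013] [198.476  171.4606] [392.7321 363.1589]
0.005 ctr [311.1651 264.8925] [213.1799 170.389 ] [407.0789 362.011 ]
0.01 ctr [325.6728 263.7841] [227.8768 169.3179] [421.4188 360.8638]
yellow ext 265.5 387.0 184.5 355.5
```

Emit:
carry_out(motion=[[5,0,-0.45,-1.05,0],[5,0,-0.45,-1.05,0],[5,0,-0.45,-1.02,0],[5,0.8,0,0,0],[5,1.5,0,0,0],[5,1,0,0,0],[5,0,0,0,0],[5,0,0,0,0],[5,0,0,0,0],[5,0,0,0,0]])

```text
t: 19.87
position: [0.5946, 0.2612, 0.0942]
tcp_rot: [[0.001, 0.189, -0.982], [0.0, -0.982, -0.189], [-1.0, -0.0, -0.001]]
force: [0.3, 0.5, -0.9]
width: 0.717
```

```bash
python3 - <<'E'
from h import *
plan([.597,.2634,.038],.19-np.pi/2)
im=grab("side","11");c=proj("side",[.597,.26,.06]).astype(int);crop(im,c[0]-60,c[1]-50,c[0]+60,c[1]+50,"side11c",6)
im=grab("top","11");crop(im,165,130,365,280,"top11c",4)
E
```

```text
t 19.87 pos [0.5946 0.2612 0.0942] psi -1.381 j6 1.61 F [ 0.3  0.5 -0.9] w 0.717
  turn -0.000 shift cm [ 5.62 -0.17 -0.27]
```

View pics/side11c.png

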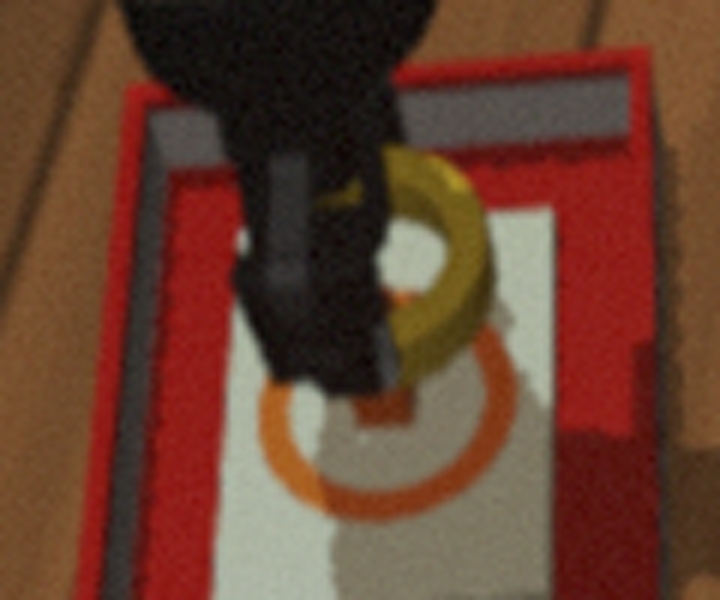

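View pics/top11c.png

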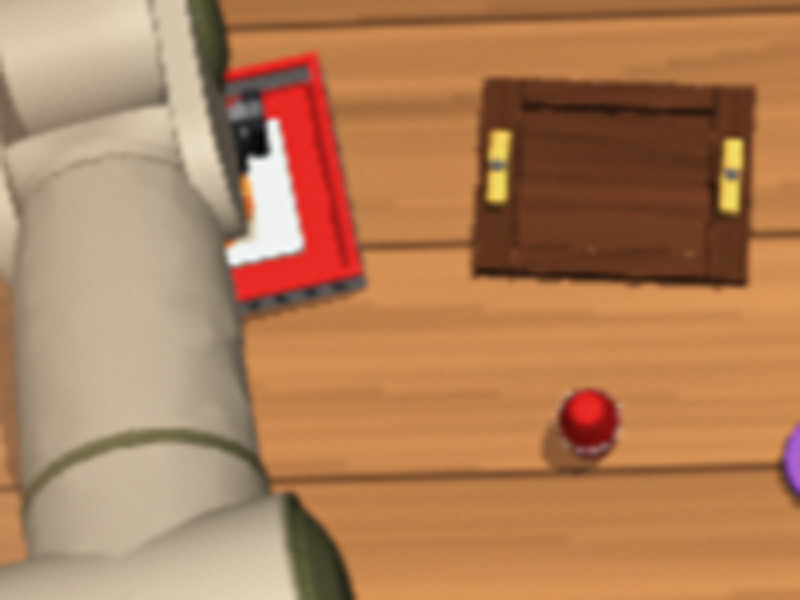

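Emit:
carry_out(motion=[[5,0,-0.17,-0.27,0],[5,0,0,0,0],[5,1,0,0,0],[5,1.3,0,0,0],[5,1.3,0,0,0],[5,1,0,0,0],[5,0.4,0,0,0],[5,0.2,0,0,0],[5,0,0,0,0],[5,0,0,0,0]])

```text
t: 20.8
position: [0.597, 0.2635, 0.0417]
tcp_rot: [[0.001, 0.189, -0.982], [0.0, -0.982, -0.189], [-1.0, -0.0, -0.001]]
force: [-0.3, 0.7, -1.4]
width: 0.721
```

```bash
python3 - <<'E'
from h import *
plan([.597,.2634,.038],.19-np.pi/2)
im=grab("side","12");c=proj("side",[.597,.26,.06]).astype(int);crop(im,c[0]-60,c[1]-50,c[0]+60,c[1]+50,"side12c",6)
E
```

```text
t 20.80 pos [0.597  0.2635 0.0417] psi -1.381 j6 1.62 F [-0.3  0.7 -1.4] w 0.721
  turn -0.000 shift cm [0.37 0.01 0.  ]
```

View pics/side12c.png

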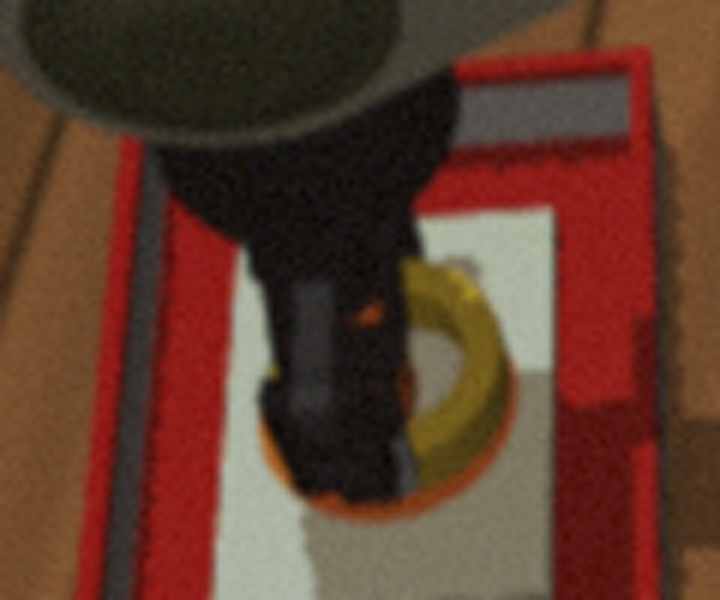

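Emit:
carry_out(motion=[[5,0.15,0,0,0],[5,0.15,0,0,0],[5,0,0,0,0],[7.6,0,0,0,0],[7.6,0,0,0,0],[7.6,0,0,0,0],[7.6,-1,0,0,0],[7.6,-2.5,0,0,0],[7.6,-3,0,0,0],[7.6,-3,0,0,0]])

```text
t: 21.68
position: [0.5965, 0.2633, 0.1351]
tcp_rot: [[-0.0, 0.189, -0.982], [-0.0, -0.982, -0.189], [-1.0, 0.0, 0.0]]
force: [0.3, 0.1, 0.1]
width: 0.892
```

```bash
python3 - <<'E'
from h import *
plan([.391,.281,.13])
E
```

```text
t 21.68 pos [0.5965 0.2633 0.1351] psi -1.381 j6 1.62 F [0.3 0.1 0.1] w 0.892
  turn 0.000 shift cm [ 0.51 -5.61 19.85]
```

Emit:
carry_out(motion=[[7,-0.5,-0.6,2,0],[7,0,-0.9,3.2,0],[7,0,-0.9,3.2,0],[7,0,-0.9,3.2,0],[7,0,-0.9,3.2,0],[7,0,-0.8,2.8,0],[7,0,-0.61,2.25,0],[7,0,0,0,0],[7,0,0,0,0],[7,0,0,0,0]])

```text
t: 22.52
position: [0.3921, 0.2812, 0.139]
tcp_rot: [[0.002, 0.189, -0.982], [0.001, -0.982, -0.189], [-1.0, -0.0, -0.002]]
force: [-0.0, 0.4, 0.5]
width: 0.821
```

```bash
python3 - <<'E'
from h import *
plan([.391,.281,.043])
im=grab("side","13");c=proj("side",[.5,.26,.06]).astype(int);crop(im,c[0]-110,c[1]-75,c[0]+80,c[1]+75,"side13c",4)
im=grab("top","13");crop(im,165,130,365,280,"top13c",4)
E
```

```text
t 22.52 pos [0.3921 0.2812 0.139 ] psi -1.381 j6 1.76 F [-0.   0.4  0.5] w 0.821
  turn 0.000 shift cm [ 9.6  -0.    0.12]
```

View pics/side13c.png

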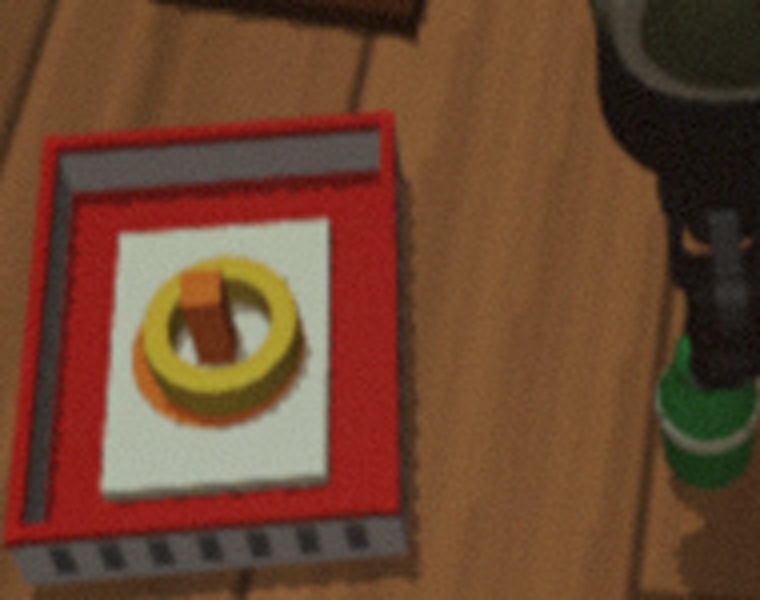

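View pics/top13c.png

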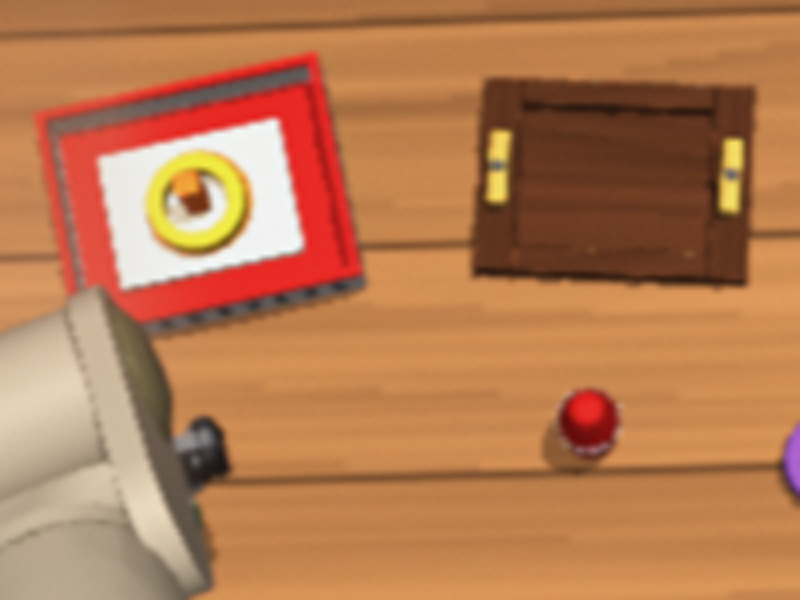

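```bash
python3 - <<'E'
from h import *
S=cv2.imread("pics/side0.png");T=cv2.imread("pics/top0.png")
for n,im,bb in(("side",S,(325,350,365,410)),("top",T,(188,242,225,275))):
    m=mask(im,[42,90,25],[88,255,255]);w=cv2.inRange(im,np.array([120,120,120]),np.array([255,255,255]))
    m=(m|0)[bb[1]:bb[3],bb[0]:bb[2]]
    for r in range(m.shape[0]):
        x=np.where(m[r])[0]
        if len(x): print(n,r+bb[1],x.min()+bb[0],x.max()+bb[0],end=" | ")
    print()
    for z in(0,.02,.042,.079,.09): print(z,proj(n,[.391,.281,z]))
E
```

```text
side 360 343 345 | side 361 340 347 | side 362 338 348 | side 363 338 349 | side 364 337 350 | side 365 337 350 | side 366 336 351 | side 367 336 351 | side 368 336 351 | side 369 336 351 | side 370 336 351 | side 371 335 352 | side 372 334 353 | side 373 333 353 | side 374 332 354 | side 375 332 354 | side 376 332 355 | side 377 332 355 | side 378 332 355 | side 379 332 355 | side 380 332 354 | side 381 333 355 | side 382 333 354 | side 383 333 354 | side 384 334 353 | side 385 335 353 | side 386 335 353 | side 387 336 351 | side 388 338 350 | side 389 333 348 | side 390 334 354 | side 391 334 353 | side 392 334 353 | side 393 334 353 | side 394 334 353 | side 395 335 353 | side 396 335 352 | side 397 336 352 | side 398 336 351 | side 399 337 349 | side 400 339 348 | side 401 341 345 | 
0 [344.0621 391.6765]
0.02 [344.1271 385.8385]
0.042 [344.2008 379.2054]
0.079 [344.3307 367.5191]
0.09 [344.3709 363.9092]
top 250 204 206 | top 251 200 209 | top 252 199 210 | top 253 198 211 | top 254 198 211 | top 255 198 211 | top 256 198 211 | top 257 198 212 | top 258 198 211 | top 259 199 211 | top 260 199 211 | top 261 200 210 | top 262 200 213 | top 263 201 208 | top 264 203 205 | 
0 [208.9039 259.9239]
0.02 [207.3555 258.8627]
0.042 [205.6064 257.664 ]
0.079 [202.5512 255.57  ]
0.09 [201.6141 254.9277]
```

Emit:
carry_out(motion=[[7,1,0,0.1,0],[7,2.2,0,0,0],[7,2.4,0,0,0],[7,2.4,0,0,0],[7,1.4,0,0,0],[7,0.2,0,0,0],[7,0,0,0,0],[2.5,0,0,0,0],[2.5,0,0,0,0],[2.5,0,0,0,0]], newtons=40)

```text
t: 23.45
position: [0.3911, 0.281, 0.0436]
tcp_rot: [[0.002, 0.189, -0.982], [0.001, -0.982, -0.189], [-1.0, -0.0, -0.002]]
force: [-1.7, -1.7, 6.6]
width: 0.444
```

Emit:
carry_out(motion=[[2.5,0,0,0,0],[2.5,0,0,0,0],[2.5,-1,0,0,0],[2.5,-2,0,0,0],[2.5,-3,0,0,0],[2.5,-3,0,0,0],[2.5,-1,0,0,0],[2.5,0,0,0,0],[2.5,0,0,0,0],[2.5,0,0,0,0]])

```text
t: 24.28
position: [0.3895, 0.2806, 0.1411]
tcp_rot: [[-0.002, 0.189, -0.982], [-0.001, -0.982, -0.189], [-1.0, 0.0, 0.002]]
force: [-0.4, -0.2, -0.8]
width: 0.444
```

```bash
python3 - <<'E'
from h import *
p=F2W(*BB,0,.042);print(p,F2W(*BB,0,-.045))
plan([*p,.14],-.112-np.pi/2)
im=grab("side","14");c=proj("side",[.391,.281,.1]).astype(int);crop(im,c[0]-80,c[1]-65,c[0]+80,c[1]+65,"side14c",4.5)
E
```

```text
[ 0.6054 -0.2308] [ 0.5957 -0.3172]
t 24.28 pos [0.3895 0.2806 0.1411] psi -1.381 j6 1.76 F [-0.4 -0.2 -0.8] w 0.444
  turn 0.302 shift cm [  0.1   48.4  -27.17]
```

View pics/side14c.png

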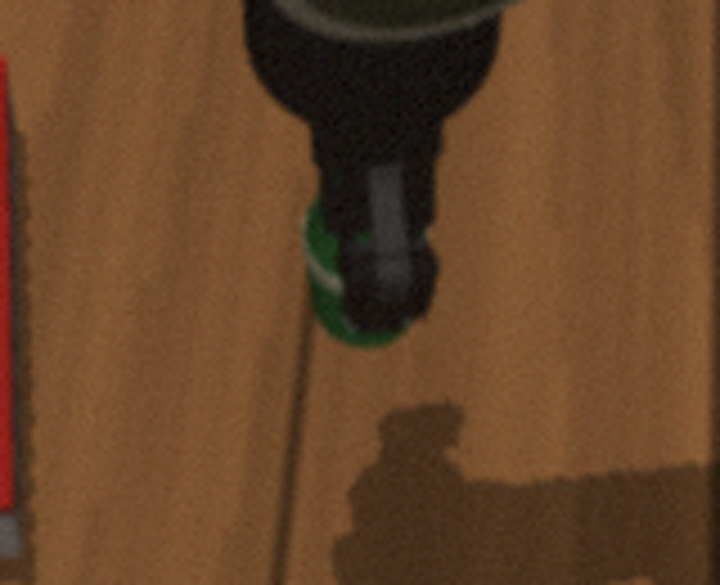

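Emit:
carry_out(motion=[[2.5,-1,0,0,0.1],[2.5,-1,0,0,0.1],[2.5,-1,0,0,0.102],[2.5,0,2,-1.12,0],[2.5,0,3,-1.68,0],[2.5,0,3,-1.68,0],[2.5,0,3,-1.68,0],[2.5,0,3,-1.68,0],[2.5,0,3,-1.68,0],[2.5,0,3,-1.68,0]])

```text
t: 25.17
position: [0.479, 0.0679, 0.1711]
tcp_rot: [[-0.002, -0.112, -0.994], [0.0, -0.994, 0.112], [-1.0, -0.0, 0.002]]
force: [0.9, 1.1, -0.8]
width: 0.444
```

Emit:
carry_out(motion=[[2.5,0,3,-1.68,0],[2.5,0,3,-1.68,0],[2.5,0,3,-1.68,0],[2.5,0,3,-1.68,0],[2.5,0,3,-1.68,0],[2.5,0,3,-1.68,0],[2.5,0,3,-1.68,0],[2.5,0,3,-1.68,0],[2.5,0,2.2,-1.2,0],[2.5,0,0,0,0]])

```text
t: 26.0
position: [0.5955, -0.2114, 0.1699]
tcp_rot: [[-0.002, -0.116, -0.993], [0.0, -0.993, 0.116], [-1.0, -0.0, 0.002]]
force: [-0.2, 0.3, -0.8]
width: 0.442
```

```bash
python3 - <<'E'
from h import *
p=F2W(*BB,0,.042)
plan([*p,.0495],-.112-np.pi/2)
im=grab("side","15");c=proj("side",[.6,-.26,.1]).astype(int);crop(im,c[0]-80,c[1]-65,c[0]+80,c[1]+65,"side15c",4.5)
E
```

```text
t 26.00 pos [ 0.5955 -0.2114  0.1699] psi -1.687 j6 1.16 F [-0.2  0.3 -0.8] w 0.442
  turn -0.004 shift cm [12.03  1.82 -1.22]
```

View pics/side15c.png

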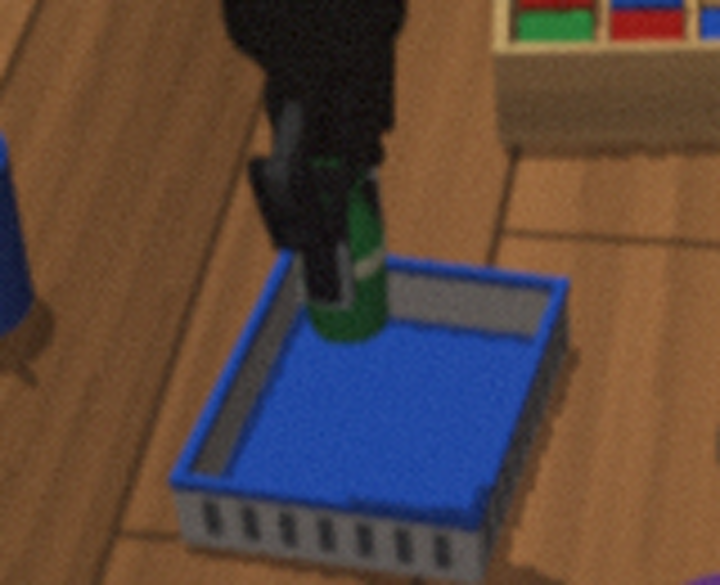

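Emit:
carry_out(motion=[[2.5,0,0.8,-0.41,0],[2.5,0,0.8,-0.41,0],[2.5,0,0.8,-0.4,0],[2.5,1.5,0,0,0],[2.5,2.5,0,0,0],[2.5,2.5,0,0,0],[2.5,2.5,0,0,0],[2.5,1.5,0,0,0],[2.5,0.5,0,0,0],[2.5,0,0,0,0]])

```text
t: 26.88
position: [0.6044, -0.2322, 0.0612]
tcp_rot: [[-0.002, -0.112, -0.994], [0.001, -0.994, 0.112], [-1.0, -0.001, 0.002]]
force: [0.4, -0.3, -0.6]
width: 0.444
```

Emit:
carry_out(motion=[[2.5,0.3,0,0,0],[2.5,0.3,0,0,0],[2.5,0.2,0,0,0],[2.5,0.1,0,0,0],[2.5,0,0,0,0],[2.5,0,0,0,0],[2.5,0,0,0,0],[2.5,0,0,0,0],[2.5,0,0,0,0],[2.5,0,0,0,0]])

```text
t: 27.72
position: [0.6047, -0.2324, 0.0534]
tcp_rot: [[0.0, -0.112, -0.994], [-0.0, -0.994, 0.112], [-1.0, 0.0, -0.0]]
force: [0.6, 0.1, -0.4]
width: 0.446
```

```bash
python3 - <<'E'
from h import *
p=F2W(*BB,0,.036)
plan([*p,.0486],-.112-np.pi/2)
im=grab("side","16");c=proj("side",[.6,-.26,.1]).astype(int);crop(im,c[0]-80,c[1]-65,c[0]+80,c[1]+65,"side16c",4.5)
E
```

```text
t 27.72 pos [ 0.6047 -0.2324  0.0534] psi -1.683 j6 1.14 F [ 0.6  0.1 -0.4] w 0.446
  turn -0.000 shift cm [ 0.48  0.43 -0.05]
```

View pics/side16c.png

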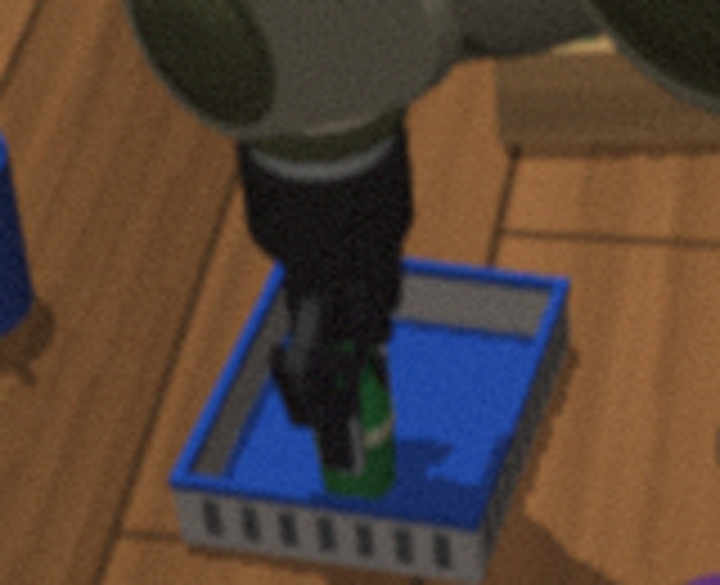

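Emit:
carry_out(motion=[[2.5,0,0.4,0,0],[2.5,0.2,0,0,0],[2.5,0.15,0,0,0],[2.5,0.1,0,0,0],[2.5,0.05,0,0,0],[2.5,0,0,0,0],[2.5,0,0,0,0],[2.5,0,0,0,0],[2.5,0,0,0,0],[2.5,0,0,0,0]])

```text
t: 28.6
position: [0.6043, -0.2365, 0.0487]
tcp_rot: [[0.0, -0.112, -0.994], [-0.0, -0.994, 0.112], [-1.0, 0.0, -0.0]]
force: [-2.7, -0.6, 5.4]
width: 0.445
```

Emit:
carry_out(motion=[[5,-0.05,0,0,0],[5,0,0,0,0],[5,0,0,0,0],[5,0,0,0,0],[5,-1,0,0,0],[5,-2,0,0,0],[5,-3,0,0,0],[5,-3,0,0,0],[5,-1,0,0,0],[5,0,0,0,0]])

```text
t: 29.43
position: [0.6053, -0.237, 0.1525]
tcp_rot: [[0.005, -0.112, -0.994], [-0.003, -0.994, 0.112], [-1.0, 0.003, -0.006]]
force: [0.2, 0.4, -0.8]
width: 0.586
```

```bash
python3 - <<'E'
from h import *
plan([.404,-.2735,.10],-.112-np.pi/2)
im=grab("side","17");c=proj("side",[.53,-.26,.1]).astype(int);crop(im,c[0]-80,c[1]-65,c[0]+80,c[1]+65,"side17c",4.5)
im=grab("top","17");crop(im,340,130,500,280,"top17c",4)
E
```

```text
t 29.43 pos [ 0.6053 -0.237   0.1525] psi -1.683 j6 1.13 F [ 0.2  0.4 -0.8] w 0.586
  turn -0.000 shift cm [ 5.16  5.87 19.63]
```

View pics/side17c.png

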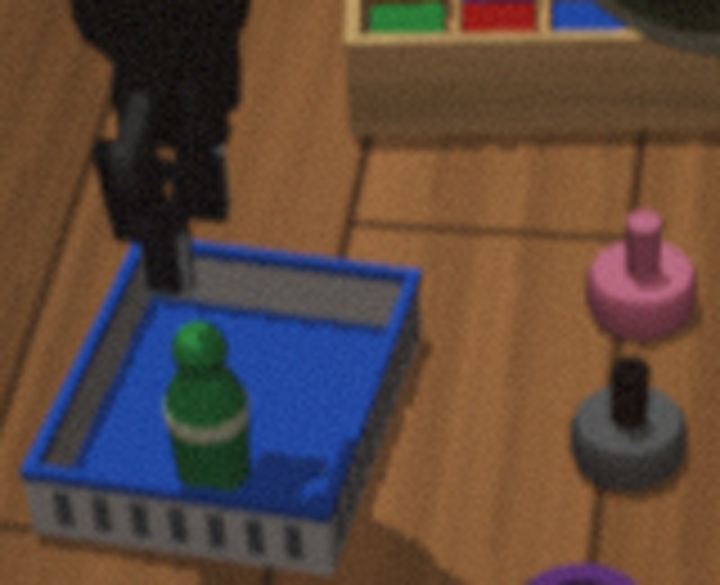

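View pics/top17c.png

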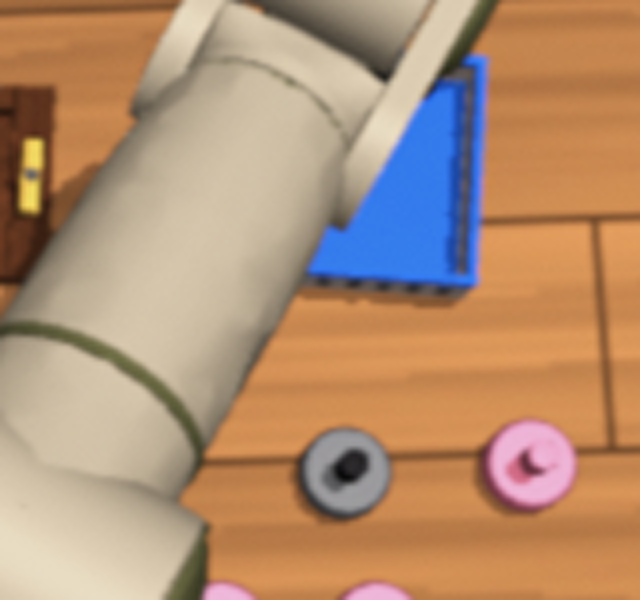

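```bash
python3 - <<'E'
from h import *
print(onz("top",(426.25,248.0),.012), onz("top",(427.1,246.3),.040),onz("side",(361.6,151.6),.040))
T=cv2.imread("pics/top17.png")
hs=cv2.cvtColor(T,cv2.COLOR_BGR2HSV);m=np.zeros(hs.shape[:2],np.uint8);m[232:266,410:444]=cv2.inRange(hs[232:266,410:444],np.array([0,0,0]),np.array([180,70,255]))
k=max(cv2.findContours(m,cv2.RETR_EXTERNAL,cv2.CHAIN_APPROX_NONE)[0],key=cv2.contourArea);e=cv2.fitEllipse(k);print(e,onz("top",e[0],.014))
E
```

```text
[ 0.4036 -0.2749  0.012 ] [ 0.4036 -0.2728  0.04  ] [ 0.4038 -0.27    0.04  ]
((425.875244140625, 247.66099548339844), (20.99882698059082, 21.80071258544922), 75.19804382324219) [ 0.4042 -0.2737  0.014 ]
```

Emit:
carry_out(motion=[[4.5,0,0.6,2,0],[4.5,0,0.9,3,0],[4.5,0,0.9,3,0],[4.5,0,0.9,3,0],[4.5,0,0.9,3,0],[4.5,0,0.9,3,0],[4.5,0,0.77,2.63,0],[4.5,1,0,0,0],[4.5,2,0,0,0],[4.5,2,0,0,0]])

```text
t: 30.37
position: [0.4022, -0.2725, 0.0972]
tcp_rot: [[-0.0, -0.113, -0.994], [0.001, -0.994, 0.113], [-1.0, -0.001, 0.001]]
force: [0.2, -0.6, 0.3]
width: 0.53
```

Emit:
carry_out(motion=[[4.5,0,0,0,0],[4.5,0,0,0,0],[4.5,0,0,0,0],[4.5,0,0,0,0],[4.5,0,0,0,0],[4.5,0,0,0,0],[4.5,0,0,0,0],[4.5,0,0,0,0],[4.5,0,0,0,0],[4.5,0,0,0,0]])

```text
t: 31.2
position: [0.4026, -0.2727, 0.0988]
tcp_rot: [[0.0, -0.112, -0.994], [-0.0, -0.994, 0.112], [-1.0, 0.0, -0.0]]
force: [0.1, 0.4, -0.5]
width: 0.527
```

```bash
python3 - <<'E'
from h import *
plan([.404,-.2735,.046],-.112-np.pi/2)
im=grab("side","18");c=proj("side",[.42,-.26,.06]).astype(int);crop(im,c[0]-60,c[1]-50,c[0]+60,c[1]+50,"side18c",6)
E
```

```text
t 31.20 pos [ 0.4026 -0.2727  0.0988] psi -1.683 j6 0.85 F [ 0.1  0.4 -0.5] w 0.527
  turn -0.000 shift cm [ 5.28  0.06 -0.15]
```

View pics/side18c.png

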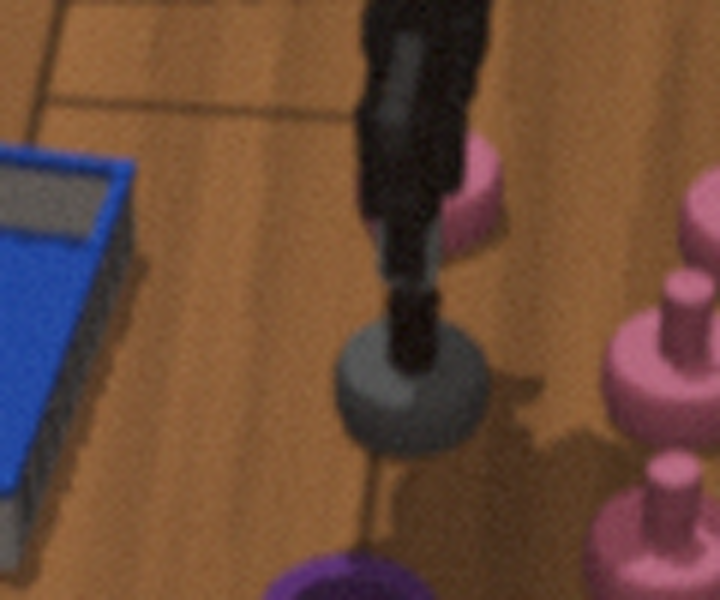

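Gripper is lined up above the stone knob. Descend, grip, and lift.

Emit:
carry_out(motion=[[4.5,0.5,0,-0.15,0],[4.5,1.5,0,0,0],[4.5,1.7,0,0,0],[4.5,1.2,0,0,0],[4.5,0.3,0,0,0],[4.5,0,0,0,0],[0.5,0,0,0,0],[0.5,0,0,0,0],[0.5,0,0,0,0],[0.5,0,0,0,0]], newtons=60)

```text
t: 32.08
position: [0.4045, -0.2733, 0.0476]
tcp_rot: [[0.001, -0.112, -0.994], [-0.001, -0.994, 0.112], [-1.0, 0.001, -0.001]]
force: [-0.6, -1.1, 5.4]
width: 0.201
```

Emit:
carry_out(motion=[[0.5,0,0,0,0],[0.5,0,0,0,0],[0.5,-1,0,0,0],[0.5,-2,0,0,0],[0.5,-3,0,0,0],[0.5,-3,0,0,0],[0.5,-1,0,0,0],[0.5,0,0,0,0],[0.5,0,0,0,0],[0.5,0,0,0,0]])

```text
t: 32.92
position: [0.4035, -0.2722, 0.1452]
tcp_rot: [[-0.002, -0.112, -0.994], [0.002, -0.994, 0.112], [-1.0, -0.002, 0.002]]
force: [-0.3, 0.5, -2.2]
width: 0.201
```

```bash
python3 - <<'E'
from h import *
p=F2W(*BB,0,-.045);print(p)
plan([*p,.052],-.112-np.pi/2)
im=grab("side","19");c=proj("side",[.42,-.26,.1]).astype(int);crop(im,c[0]-60,c[1]-50,c[0]+60,c[1]+50,"side19c",6)
E
```

```text
[ 0.5957 -0.3172]
t 32.92 pos [ 0.4035 -0.2722  0.1452] psi -1.683 j6 0.85 F [-0.3  0.5 -2.2] w 0.201
  turn -0.000 shift cm [  9.27   2.34 -19.62]
```

View pics/side19c.png

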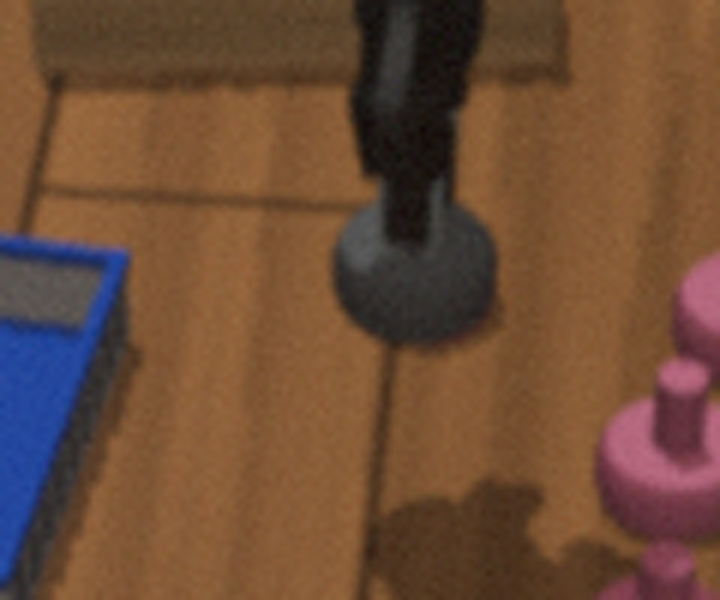

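Emit:
carry_out(motion=[[0.5,0,1,-2,0],[0.5,0,1,-3,0],[0.5,0,0.34,-3,0],[0.5,0,0,-3,0],[0.5,0,0,-3,0],[0.5,0,0,-3,0],[0.5,0,0,-2.6,0],[0.5,0,0,0,0],[0.5,0,0,0,0],[0.5,0,0,0,0]])

```text
t: 33.8
position: [0.5955, -0.3178, 0.1451]
tcp_rot: [[-0.002, -0.112, -0.994], [0.002, -0.994, 0.112], [-1.0, -0.001, 0.003]]
force: [-0.1, -0.1, -2.4]
width: 0.195
```

```bash
python3 - <<'E'
from h import *
p=F2W(*BB,0,-.045)
plan([*p,.0525],-.112-np.pi/2)
im=grab("side","20");c=proj("side",[.58,-.26,.1]).astype(int);crop(im,c[0]-80,c[1]-65,c[0]+80,c[1]+65,"side20c",4.5)
E
```

```text
t 33.80 pos [ 0.5955 -0.3178  0.1451] psi -1.683 j6 1.02 F [-0.1 -0.1 -2.4] w 0.195
  turn -0.000 shift cm [ 9.26 -0.05 -0.04]
```

View pics/side20c.png

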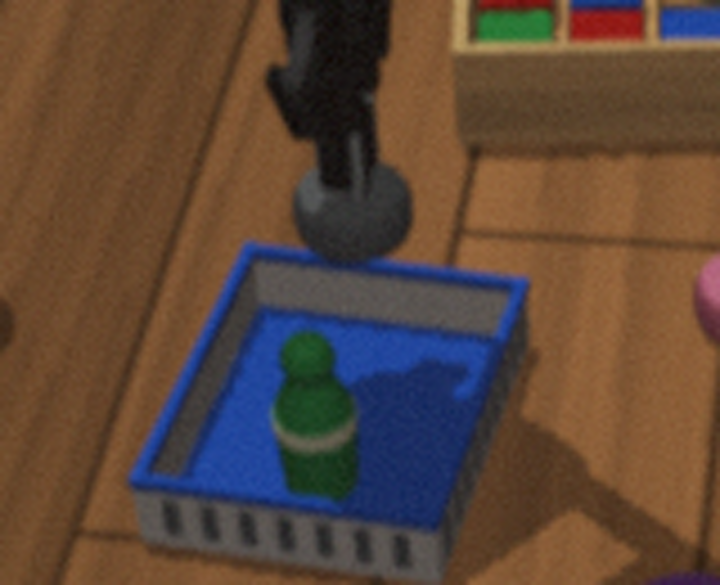

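Emit:
carry_out(motion=[[0.5,1.5,0,0,0],[0.5,2,0,0,0],[0.5,2,0,0,0],[0.5,1.8,0,0,0],[0.5,1,0,0,0],[0.5,0.4,0,0,0],[0.5,0.2,0,0,0],[0.5,0,0,0,0],[0.5,0,0,0,0],[0.5,0,0,0,0]])

```text
t: 34.68
position: [0.5966, -0.3184, 0.0589]
tcp_rot: [[0.001, -0.112, -0.994], [-0.001, -0.994, 0.112], [-1.0, 0.001, -0.001]]
force: [0.2, 1.4, -3.2]
width: 0.199
```

Emit:
carry_out(motion=[[0.5,0.2,0,0,0],[0.5,0.1,0,0,0],[0.5,0.1,0,0,0],[0.5,0,0,0,0],[0.5,0,0,0,0],[0.5,0,0,0,0],[0.5,0,0,0,0],[0.5,0,0,0,0],[0.5,0,0,0,0],[0.5,0,0,0,0]])

```text
t: 35.52
position: [0.5962, -0.3181, 0.0538]
tcp_rot: [[0.0, -0.112, -0.994], [-0.0, -0.994, 0.112], [-1.0, 0.0, -0.0]]
force: [-0.1, 0.2, -2.0]
width: 0.202
```

Emit:
carry_out(motion=[[0.5,0.1,0,0,0],[0.5,0.05,0,0,0],[0.5,0,0,0,0],[0.5,0,0,0,0],[0.5,0,0,0,0],[0.5,0,0,0,0],[0.5,0,0,0,0],[0.5,0,0,0,0],[0.5,0,0,0,0],[0.5,0,0,0,0]])

```text
t: 36.35
position: [0.5963, -0.3182, 0.0527]
tcp_rot: [[0.0, -0.112, -0.994], [-0.0, -0.994, 0.112], [-1.0, 0.0, -0.0]]
force: [-3.0, 0.8, 4.8]
width: 0.202
```

Contact. Release and withdraw straight up, then back clear.

Emit:
carry_out(motion=[[3.2,0,0,0,0],[3.2,0,0,0,0],[3.2,0,0,0,0],[3.2,0,0,0,0],[3.2,-1,0,0,0],[3.2,-2,0,0,0],[3.2,-3,0,0,0],[3.2,-3,0,0,0],[3.2,-3,0,0,0],[3.2,0,0,0,0]])

```text
t: 37.18
position: [0.598, -0.3193, 0.1802]
tcp_rot: [[0.009, -0.112, -0.994], [-0.007, -0.994, 0.112], [-1.0, 0.006, -0.01]]
force: [0.6, 0.4, 0.7]
width: 0.374
```

Emit:
carry_out(motion=[[3.2,-1,3,1,0],[3.2,-1,3,1.5,0],[3.2,-1,3,1.5,0],[3.2,0,3,1.5,0],[3.2,0,2,2,0],[3.2,0,1,2,0],[3.2,0,1,2,0],[3.2,0,0,0,0],[3.2,0,0,0,0],[3.2,0,0,0,0]])

```text
t: 38.02
position: [0.4646, -0.464, 0.2028]
tcp_rot: [[0.001, -0.112, -0.994], [-0.0, -0.994, 0.112], [-1.0, 0.0, -0.001]]
force: [-0.5, -0.0, 0.2]
width: 0.375
```

```bash
python3 - <<'E'
from h import *
plan([.6,-.3,.2])
s=grab("side","21");t=grab("top","21")
crop(s,160,90,420,430,"side21c",1.75);crop(t,165,130,485,280,"top21c",2.5)
c=proj("side",[.6,-.27,.05]).astype(int);crop(s,c[0]-60,c[1]-50,c[0]+60,c[1]+50,"side21d",6)
E
```

```text
t 38.02 pos [ 0.4646 -0.464   0.2028] psi -1.683 j6 0.72 F [-0.5 -0.   0.2] w 0.375
  turn 0.000 shift cm [  0.28 -17.81 -11.62]
```

View pics/side21d.png

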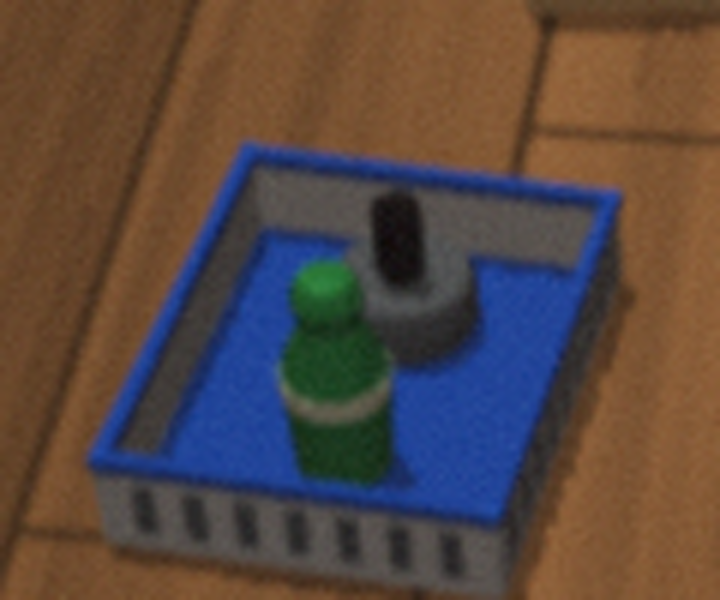

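View pics/side21c.png

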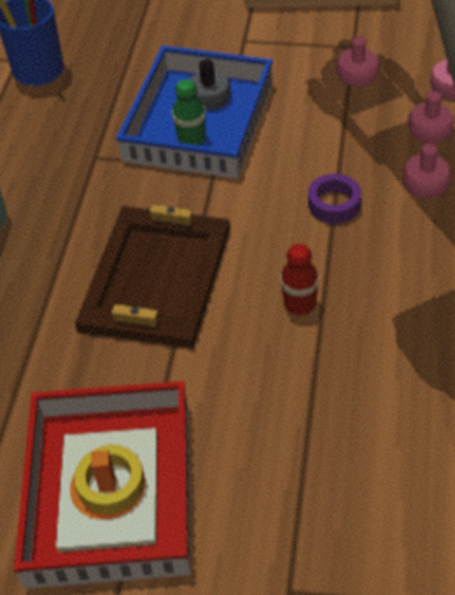

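View pics/top21c.png

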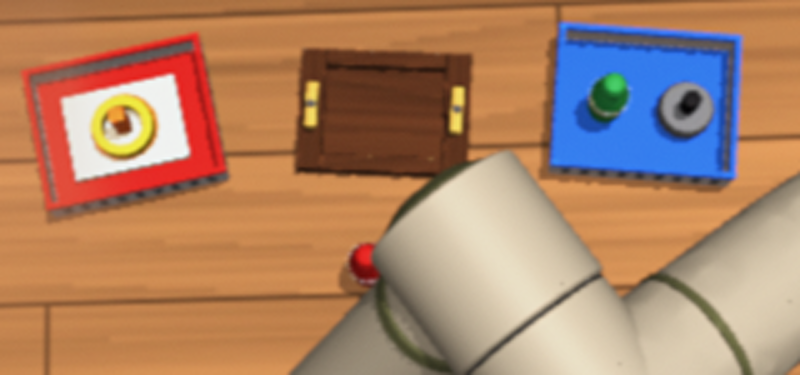

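Both kits are as asked: the board lies flat with the ring around its post, the skittle stands and the stone sits flat beside it. The arm is clear of everything.

```bash
python3 -c "
from rig import bot
print(bot.hand_in())"
```

```text
the job is handed in; nothing more can be done
None
```

Both game kits are made up, and I handed the job in at about 38 s of the 144 s allowed.

- **Ring-toss kit (red basket):** I turned both brass buttons to lie along the rims and lifted the board out by its post. I then laid it on the basket floor and put the yellow ring over the post.
- **Skittles kit (blue basket):** The green skittle went in first, standing, and then the grey stone on its base beside it. The red skittle, purple ring and pink stones were left alone.

**Last checks:**
- The final side and top pictures show the board flat in the red basket with the ring lying on it round the post. The skittle is upright and the stone flat beside it, the frame is empty with both buttons turned, and the gripper is clear.
- The forces I read after each move stayed below about 16 N. I did not see the values in between.

**Readings that disagreed:**
- The button pivots, as felt by the gripper, were 1–2 mm off the camera measurement, which is within the calibration.
- The ring's grip opening read 61 mm against its 64 mm diameter. The other grips also read short, by 1–3 mm, and the pictures showed the ring centred.
- The post top in the red basket measured 61 mm high, where 65 mm was expected. I put this down to picking the point by eye, because the board looks flat in both views.

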